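Put the hair clips back in the colour-coded caddy

TASK

Gather the four hair clips scattered on the mat into the caddy, each in the bin of its own colour (the red-and-white clip in the burgundy-red bin, lime in lime, black in black, the metal one in silver-grey), lying flat on the bin's floor, jaws the same way up as now. The pen and the tail comb are not clips: leave them where they lie.

Things in the scene. Friction and masses are not known exactly. Their poses are not given: they have to be found in the camera images.
- clip_red_mid (a point): Loose hair clip: sectioning clip, burgundy-red upper jaw on a white lower jaw. 96 long, 16 wide, 15 high mm, closed and rigid, lying flat on a slate-blue mat, 2 mm thick, that lies on the worktop. The point is its centre, half-way up; its y axis is the clip's length, z is up. Grasp it across its width near the middle. Weighs about 10 to 20 g.
- clip_lime_mid (a point): Loose hair clip: sectioning clip, lime green all over. 104 long, 16 wide, 15 high mm, closed and rigid, lying flat on a slate-blue mat, 2 mm thick, that lies on the worktop. The point is its centre, half-way up; its y axis is the clip's length, z is up. Grasp it across its width near the middle. Weighs about 10 to 20 g.
- clip_black_mid (a point): Loose hair clip: sectioning clip, black all over. 104 long, 16 wide, 15 high mm, closed and rigid, lying flat on a slate-blue mat, 2 mm thick, that lies on the worktop. The point is its centre, half-way up; its y axis is the clip's length, z is up. Grasp it across its width near the middle. Weighs about 10 to 20 g.
- clip_silver_mid (a point): Loose hair clip: small plain metal duckbill clip, pale silver (nearly white in bright light), no colour. 81 long, 12 wide, 11 high mm, closed and rigid, lying flat on a slate-blue mat, 2 mm thick, that lies on the worktop. The point is its centre, half-way up; its y axis is the clip's length, z is up. Grasp it across its width near the middle. Weighs about 10 to 20 g.
- bin_red: The burgundy-red open bin, one of four side by side in the white caddy; fixed. 133 (x) by 73 (y) by 26 mm high, walls and floor 2.5 mm. Origin: centre of its underside, 4 mm above the worktop; x is its length, away from its pull tab; z up. A strip light hangs 0.46 m over the worktop from x = 0.62 m back, for y above 0: carry low and straight across, so that the wrist clears it.
- bin_lime: The lime green open bin, one of four side by side in the white caddy; fixed. 133 (x) by 73 (y) by 26 mm high, walls and floor 2.5 mm. Origin: centre of its underside, 4 mm above the worktop; x is its length, away from its pull tab; z up. A strip light hangs 0.46 m over the worktop from x = 0.62 m back, for y above 0: carry low and straight across, so that the wrist clears it.
- bin_black: The black open bin, one of four side by side in the white caddy; fixed. 133 (x) by 73 (y) by 26 mm high, walls and floor 2.5 mm. Origin: centre of its underside, 4 mm above the worktop; x is its length, away from its pull tab; z up. A strip light hangs 0.46 m over the worktop from x = 0.62 m back, for y above 0: carry low and straight across, so that the wrist clears it.
- bin_silver: The silver-grey open bin, one of four side by side in the white caddy; fixed. 133 (x) by 73 (y) by 26 mm high, walls and floor 2.5 mm. Origin: centre of its underside, 4 mm above the worktop; x is its length, away from its pull tab; z up. A strip light hangs 0.46 m over the worktop from x = 0.62 m back, for y above 0: carry low and straight across, so that the wrist clears it.
- pen_mid (a point): Loose ball pen, white with red ends, 145 long, 11 wide, 9 high mm, lying flat on the slate-blue mat: not a clip, it stays. The point is its centre; y is its length.
- comb_mid (a point): Loose black tail comb, 222 long, 32 wide, 4 high mm, lying flat near the front edge of the worktop: not a clip, it stays. The point is the middle of its length; y is its length.
There are look-alikes about, which are no part of the job. There is more than one size of the bin_black; the job needs the larger.

How it is judged:
At the end, for the whole second after the job is handed in: Each of the four clips lies at rest and released inside the bin of its own colour, flat (within 0.15 rad, right way up) on the bin floor (centre height within +4/-3 mm of flat) and wholly between the walls; the pen and the comb are within 30 mm of where they lay (x of clip_red_mid in the frame of bin_red between -0.02 and 0.02 m and y of clip_red_mid in the frame of bin_red between -0.03 and 0.03 m and z of clip_red_mid in the frame of bin_red between 0.007 and 0.014 m and angle between each of clip_red_mid, clip_lime_mid, clip_black_mid, clip_silver_mid's own z axis and vertical below 0.15 rad and linear speed of each of clip_red, clip_lime, clip_black, clip_silver below 0.01 m/s and x of clip_lime_mid in the frame of bin_lime between -0.02 and 0.02 m and y of clip_lime_mid in the frame of bin_lime between -0.03 and 0.03 m and z of clip_lime_mid in the frame of bin_lime between 0.007 and 0.014 m and x of clip_black_mid in the frame of bin_black between -0.02 and 0.02 m and y of clip_black_mid in the frame of bin_black between -0.03 and 0.03 m and z of clip_black_mid in the frame of bin_black between 0.007 and 0.014 m and x of clip_silver_mid in the frame of bin_silver between -0.024 and 0.024 m and y of clip_silver_mid in the frame of bin_silver between -0.03 and 0.03 m and z of clip_silver_mid in the frame of bin_silver between 0.005 and 0.012 m and distance of each of pen_mid, comb_mid from where it was at the start of the episode below 0.03 m); the robot touches nothing.
It fails at once if the pen is moved from where it lay (30 mm or more) (distance of pen_mid from where it was at the start of the episode above 0.03 m).
It fails at once if the comb is moved from where it lay (30 mm or more) (distance of comb_mid from where it was at the start of the episode above 0.03 m).
It also fails if it takes over 99 s, if anything falls off the work surface, if the arm or the gripper's body presses on something with over 40 N, if the wrist force passes 120 N, or if a joint passes its speed limit or range.

ROBOT

A 7-joint arm with a two-finger parallel gripper is mounted at the origin on a cart in front of the work surface, level with it; the furniture and walls round the work are solid. World frame = base frame: x ahead of the robot, y to its left, z up, the work surface at z = 0. Lengths are in m, angles in rad, forces in N, time in s.
With the tool pointing down it reaches from about 0.35 to 0.9 m from the base axis. Payload 19.9 kg.
Tool frame: the origin (TCP) lies on the centre line of the jaws, within the pads' length; the fingertips stand 25 mm ahead of it and the grasp point (between the pads) lies 6 mm ahead of it; y points along the fingers, z is the direction in which the jaws open and shut, and the axes are right-handed (so a half turn about y gives the same grasp; the last joint's range is limited). The gripper opens to 85 mm and grips with 20 to 120 N. Pads are 22 mm wide; open, the fingers measure 114 mm over their backs; the gripper's body (76 mm by 85 mm) begins 54 mm behind the grasp point. The pads swing forward as they close: fully open they stand 13 mm farther back than shut.
Start: joints at [-1.177, 0.417, -0.01, 1.614, 0.005, 1.111, -0.053], TCP at [0.264, 0.567, 0.256] pointing down, gripper open.
Joint ranges: [-2.81, 2.81], [-0.39, 2.02], [-1.27, 1.25], [0.06, 2.57], [-1.19, 4.33], [0.19, 2], [-2.82, 2.82]. Speed limits (rad/s): [1.89, 1.89, 2.39, 2.39, 3.01, 3.01, 3.01].

INTERFACE

Orientations are given as a unit quaternion [x, y, z, w].
In Python, from bench import bot gives the robot as it stands.
- The arm moves only by the shell command python3 -m inch 'ROWS'. ROWS is JSON, a list of rows, each an object of numbers: "ax", "ay", "az": the turn, a rotation vector about the tool's x, y, z in rad; "dx", "dy", "dz": the shift along the tool's x, y, z in m; "gripper": the finger opening in m, from 0 to 0.0854. A call has 1 to 10 rows; each row is the pose to reach, as a shift and turn from the pose commanded when the call began, along the tool's axes at that moment; what a row does not reach only later rows make up. A row lasts 1/10 s, in which the tool goes at most 50 mm and 8.59 degrees, less where a joint would pass 70% of its speed; a pose out of reach is approached as far as the arm can. A call with a gripper value outside its range is refused whole. The fingers move at their own pace and stop on an object; the grip force is fixed at half the most. Time passes only in rows, so rows that repeat a pose let the fingers close. It gives the time, the measured TCP pose, the force and the opening at its end, in the units of the state.
- bot.sense(): the state, without advancing time (a new reading comes with each control period).
- bot.read_camera(name): name is "side" or "top"; returns the picture (480x640x3 uint8, red, green, blue); there is no depth.
- bot.get_calibration(name): a dict with "fov_y" (degrees; the focal length in pixels is half the picture's height over the tangent of half this angle, whatever the lens; pixels are square), "cx", "cy" (the principal point, pixels), "k1" (the pictures are not rectified: a ray, as slopes to the right and down, at radius r is drawn at 1 + k1 r^2 times it, then the intrinsics apply), "rvec" (rotation vector, rad) and "tvec" (3), from world to camera coordinates, as OpenCV has them. Camera axes: x right, y down, z forward; pixel columns grow to the right and rows downward; lengths in m; the calibration is good to about 2 mm. A picture is of the moment at which its call begins. get_calibration takes no time and is no camera call.
- bot.close_job(): hands the job in, once; it reports no verdict.
The state is a dict: "time_s": time; "joint_positions": joint angles; "qvel": joint speeds; "tau": joint torques, N m; "position": TCP position; "tool_rot": TCP orientation; "force": force on the tool from outside, world axes, zero at the start; "ft_torque": the same for the moment, N m; "width": opening from 0.0 (shut) to 1.0 (fully open).
Only numpy, scipy, OpenCV 4.12 (cv2) and the standard library are available. Lean on these libraries where they do the work, as an engineer would, in place of code of your own. Each camera call takes 0.05 s, during which the arm holds its last target.

## Working session

There is one attempt and no reset: what is moved stays moved. The work goes in short steps, Python scripts to look and compute and a shell command to move; the robot and the scene stay as the last step left them, time stands still between calls to the robot, and variables do not carry over. Pictures are saved under pics/ and viewed, and the job is handed in when it is done.

```bash
ls; mkdir -p pics; python3 - <<'E'
from bench import bot
import cv2
print(bot.sense())
for n in ("top","side"):
    print(n,bot.get_calibration(n))
    cv2.imwrite(f"pics/{n}0.png",bot.read_camera(n)[:,:,::-1])
E
```

```text
pics
{'time_s': 0.0, 'joint_positions': array([-1.17648228,  0.41795849, -0.01031547,  1.61417237,  0.00465445,
        1.11070399, -0.05299802]), 'qvel': array([-0.00068273,  0.00049689,  0.00043458, -0.00054336,  0.0005023 ,
       -0.00058233, -0.00084879]), 'tau': array([-1.32615809e-03, -8.64433265e+01,  6.77874237e-01, -4.34898484e+01,
        1.90154283e-02,  7.38618546e-03, -3.42695012e-05]), 'position': array([0.26369896, 0.56629482, 0.2556706 ]), 'tool_rot': array([ 0.69080886, -0.15294386,  0.15278919, -0.68996142]), 'force': array([ 0.12605082, -0.45033728, -0.31576346]), 'ft_torque': array([ 0.01965882, -0.00924743, -0.01184057]), 'width': 1.0031279901506078}
top {'fov_y': 42.95471448270536, 'cx': 322.5383634992428, 'cy': 241.78505046731135, 'k1': -0.13164816239516247, 'rvec': array([ 2.08585806, -2.11775587,  0.2384234 ]), 'tvec': array([0.06354243, 0.43909198, 1.39379786])}
side {'fov_y': 42.17596913650559, 'cx': 320.0928987095624, 'cy': 242.32827008180337, 'k1': -0.04966432707167848, 'rvec': array([ 0.75370912, -2.28547204,  1.48598716]), 'tvec': array([0.37085946, 0.13294783, 1.51908363])}
```

View pics/top0.png

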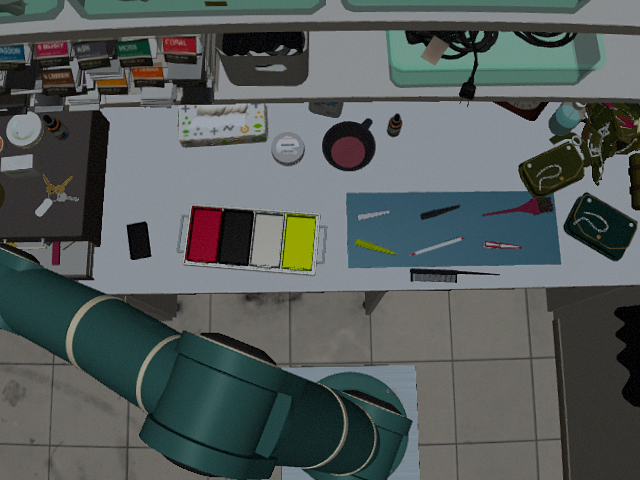

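View pics/side0.png

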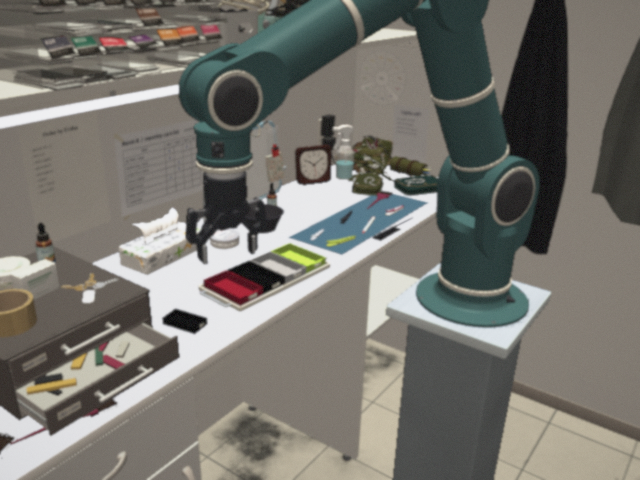

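```bash
cat > h.py <<'E'
import numpy as np, cv2
from bench import bot
from scipy.spatial.transform import Rotation as R
def cal(n):
    c=bot.get_calibration(n); f=240/np.tan(np.radians(c['fov_y'])/2)
    return np.array([[f,0,c['cx']],[0,f,c['cy']],[0,0,1]]),np.array([c['k1'],0,0,0]),R.from_rotvec(c['rvec']).as_matrix(),np.array(c['tvec'])
def p2w(n,px,z):
    K,d,Rm,t=cal(n); px=np.asarray(px,float).reshape(-1,1,2)
    u=cv2.undistortPoints(px,K,d).reshape(-1,2)
    r=np.c_[u,np.ones(len(u))]@Rm; o=-Rm.T@t
    return o+r*((z-o[2])/r[:,2])[:,None]
def w2p(n,P):
    K,d,Rm,t=cal(n)
    return cv2.projectPoints(np.asarray(P,float).reshape(-1,1,3),cv2.Rodrigues(Rm)[0],t,K,d)[0].reshape(-1,2)
def shot(n,name):
    im=bot.read_camera(n)[:,:,::-1].copy(); cv2.imwrite(f"pics/{name}.png",im); return im
def blobs(n,m,z,roi,amin=25):
    x0,y0,x1,y1=roi; mm=np.zeros_like(m,np.uint8); mm[y0:y1,x0:x1]=m[y0:y1,x0:x1]
    k,l,s,c=cv2.connectedComponentsWithStats(mm.astype(np.uint8),connectivity=8)
    out=[]
    for i in range(1,k):
        if s[i,4]<amin: continue
        ys,xs=np.nonzero(l==i)
        w=p2w(n,np.c_[xs,ys],z)[:,:2]
        (cx,cy),(a,b),ang=cv2.minAreaRect((w*1000).astype(np.float32))
        bx=cv2.boxPoints(((cx,cy),(a,b),ang)); e=bx[1]-bx[0]; g=bx[2]-bx[1]
        if np.linalg.norm(g)>np.linalg.norm(e): e=g
        out.append(dict(px=c[i].round(1),area=s[i,4],c=np.round([cx,cy],1),mean=(w.mean(0)*1000).round(1),size=sorted(np.round([a,b],1)),yaw=round(np.degrees(np.arctan2(e[1],e[0]))%180,1)))
    return out
E
python3 - <<'E'
from h import *
im=cv2.imread('pics/top0.png'); z=0.012
print(R.from_quat(bot.sense()['tool_rot']).as_matrix().round(3))
cv2.imwrite('pics/crop0.png',cv2.resize(im[180:300,340:570],None,fx=3.4,fy=3.4,interpolation=cv2.INTER_CUBIC))
cv2.imwrite('pics/crop1.png',cv2.resize(im[190:285,170:340],None,fx=4.5,fy=4.5,interpolation=cv2.INTER_CUBIC))
hsv=cv2.cvtColor(im,cv2.COLOR_BGR2HSV); h,s,v=[hsv[...,i].astype(int) for i in range(3)]
roi=(345,190,562,268)
for nm,m in dict(lime=(h>22)&(h<45)&(s>120)&(v>90),dark=(v<62),red=((h<10)|(h>165))&(s>90)&(v>60),white=(s<70)&(v>120)).items():
    print(nm)
    for b in blobs('top',m,z,roi): print(b)
E
```

```text
[[ 0.907 -0.     0.422]
 [-0.422 -0.001  0.907]
 [ 0.    -1.    -0.001]]
lime
{'px': array([371.9, 246.1]), 'area': np.int32(198), 'c': array([432.2, -71.3]), 'mean': array([436., -63.]), 'size': [np.float64(15.0), np.float64(102.8)], 'yaw': np.float32(70.2)}
dark
{'px': array([542.8, 199.4]), 'area': np.int32(371), 'c': array([ 545.5, -499.2]), 'mean': array([ 549.6, -498.8]), 'size': [np.float64(57.7), np.float64(73.6)], 'yaw': np.float32(89.6)}
{'px': array([437.2, 211.8]), 'area': np.int32(204), 'c': array([ 522.3, -234.5]), 'mean': array([ 520.3, -227.6]), 'size': [np.float64(16.0), np.float64(101.9)], 'yaw': np.float32(105.4)}
red
{'px': array([523.4, 207.9]), 'area': np.int32(281), 'c': array([ 533.2, -416.3]), 'mean': array([ 527.9, -446.5]), 'size': [np.float64(39.4), np.float64(138.9)], 'yaw': np.float32(90.6)}
{'px': array([492.7, 244.4]), 'area': np.int32(48), 'c': array([ 436. , -359.8]), 'mean': array([ 435.7, -360.3]), 'size': [np.float64(13.8), np.float64(38.2)], 'yaw': np.float32(81.9)}
white
{'px': array([398.8, 203.3]), 'area': np.int32(537), 'c': array([ 480.1, -2
[... 158 characters left out ...]
32(661), 'c': array([ 399.2, -357.7]), 'mean': array([ 442.1, -446.6]), 'size': [np.float64(176.8), np.float64(490.1)], 'yaw': np.float32(113.2)}
{'px': array([371.2, 214.5]), 'area': np.int32(117), 'c': array([517., -69.]), 'mean': array([515.7, -63.9]), 'size': [np.float64(11.9), np.float64(79.3)], 'yaw': np.float32(100.8)}
{'px': array([437.3, 245.8]), 'area': np.int32(163), 'c': array([ 434.9, -224.4]), 'mean': array([ 434.4, -222.8]), 'size': [np.float64(8.5), np.float64(119.8)], 'yaw': np.float32(106.7)}
{'px': array([507.6, 245.6]), 'area': np.int32(30), 'c': array([ 433.6, -401.1]), 'mean': array([ 432.2, -397.5]), 'size': [np.float64(5.0), np.float64(45.2)], 'yaw': np.float32(89.1)}
```

View pics/crop0.png

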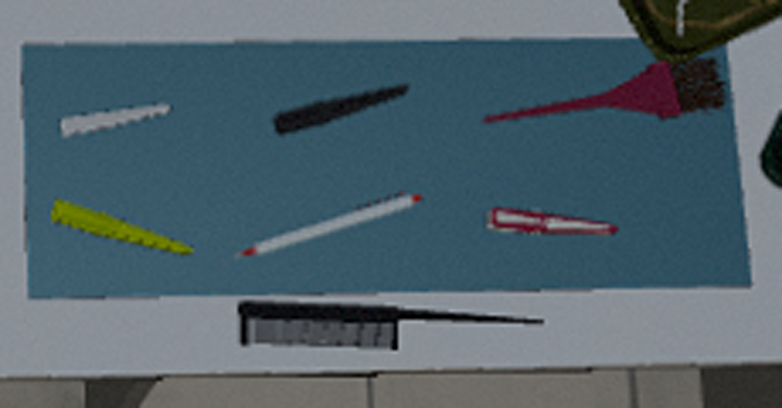

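View pics/crop1.png

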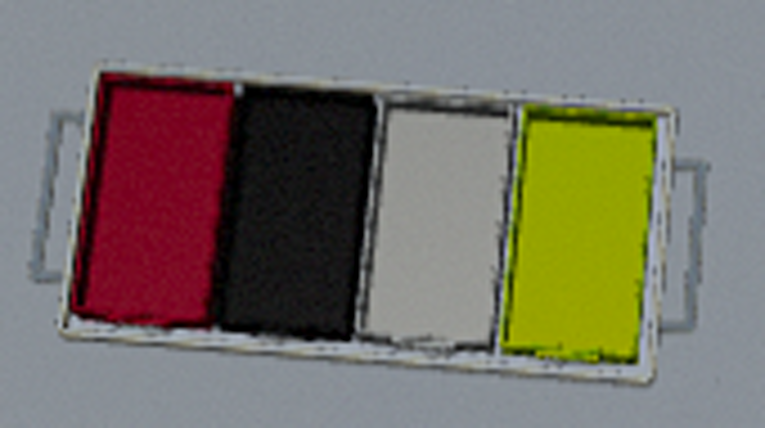

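```bash
python3 - <<'E'
from h import *
im=cv2.imread('pics/top0.png')
K,d,Rm,t=cal('top'); print('cam',(-Rm.T@t).round(3))
hsv=cv2.cvtColor(im,cv2.COLOR_BGR2HSV); h,s,v=[hsv[...,i].astype(int) for i in range(3)]
roi=(180,200,328,280)
for z in (0.03,0.0065):
  for nm,m in dict(lime=(h>22)&(h<45)&(s>120)&(v>50),black=(v<50)&(s<90),red=((h<10)|(h>165))&(s>120)&(v>40)).items():
    m=cv2.morphologyEx(m.astype(np.uint8),cv2.MORPH_OPEN,np.ones((3,3)))
    for b in blobs('top',m,z,roi,200): print(z,nm,b)
c=np.array([[98,65],[677,108],[652,382],[62,335]])/4.5+[170,190]
for z in (0.01,0.03):
  w=p2w('top',c,z)[:,:2]*1000; print(w.round(1).tolist(), w.mean(0), [np.linalg.norm(w[i]-w[i-1]).round(1) for i in range(4)])
# red clip: anything not mat-blue
print(hsv[255,420],hsv[230,480])
mat=(h>95)&(h<115)&(s>90)
roi=(475,232,528,258)
for z in (0.012,):
  for b in blobs('top',~mat,z,roi): print(b)
  for r in ((345,235,405,262),(350,200,400,228),(410,198,470,224),(405,230,470,260)):
    for b in blobs('top',~mat,z,r): print(b)
E
```

```text
cam [0.117 0.059 1.457]
0.03 lime {'px': array([298.3, 242.9]), 'area': np.int32(1595), 'c': array([442.7, 115.6]), 'mean': array([443. , 115.1]), 'size': [np.float64(73.4), np.float64(130.7)], 'yaw': np.float32(174.5)}
0.03 black {'px': array([235.4, 239. ]), 'area': np.int32(1176), 'c': array([457.3, 264. ]), 'mean': array([454.9, 266.6]), 'size': [np.float64(68.8), np.float64(126.3)], 'yaw': np.float32(173.2)}
0.03 red {'px': array([204.7, 235.4]), 'area': np.int32(1429), 'c': array([464.9, 341.9]), 'mean': array([465.1, 341.7]), 'size': [np.float64(67.8), np.float64(130.1)], 'yaw': np.float32(174.6)}
0.0065 lime {'px': array([298.3, 242.9]), 'area': np.int32(1595), 'c': array([448. , 116.6]), 'mean': array([448.4, 116. ]), 'size': [np.float64(74.6), np.float64(132.8)], 'yaw': np.float32(174.5)}
0.0065 black {'px': array([235.4, 239. ]), 'area': np.int32(1176), 'c': array([462.9, 267.4]), 'mean': array([460.4, 270. ]), 'size': [np.float64(69.9), np.float64(128.4)], 'yaw': np.float32(173.2)}
0.0065 red {'px': array([204.7, 235.4]), 'area': np.int32(1429), 'c': array([470.7, 346.5])
[... 898 characters left out ...]
2(275), 'c': array([432.8, -71.2]), 'mean': array([435.1, -65.1]), 'size': [np.float64(19.3), np.float64(105.0)], 'yaw': np.float32(71.5)}
{'px': array([371.7, 214.6]), 'area': np.int32(156), 'c': array([516.5, -69.1]), 'mean': array([515.3, -65. ]), 'size': [np.float64(14.9), np.float64(79.3)], 'yaw': np.float32(100.8)}
{'px': array([437.1, 211.9]), 'area': np.int32(165), 'c': array([ 520.6, -234.9]), 'mean': array([ 520.1, -227.3]), 'size': [np.float64(14.4), np.float64(101.5)], 'yaw': np.float32(102.5)}
{'px': array([437.5, 245.6]), 'area': np.int32(238), 'c': array([ 434.4, -219.8]), 'mean': array([ 434.9, -223.5]), 'size': [np.float64(13.3), np.float64(142.0)], 'yaw': np.float32(107.6)}
```

```bash
cat >> h.py <<'E'
def plan(x,y,z,yaw):
    s=bot.sense(); Rc=R.from_quat(s['tool_rot']).as_matrix(); a=np.radians(yaw)
    Rt=np.array([[np.cos(a),0,-np.sin(a)],[np.sin(a),0,np.cos(a)],[0,-1,0]])
    d=Rc.T@(np.array([x,y,z])-s['position']); r=R.from_matrix(Rc.T@Rt).as_rotvec()
    print('t',round(s['time_s'],2),'d',d.round(4),'a',r.round(4),'rows',round(max(np.linalg.norm(d)/.05,np.degrees(np.linalg.norm(r))/8.59),1))
def st():
    s=bot.sense(); Rc=R.from_quat(s['tool_rot']).as_matrix()
    print('t',round(s['time_s'],2),'p',s['position'].round(4),'yaw',np.degrees(np.arctan2(Rc[1,0],Rc[0,0])).round(1),'tilt',np.degrees(np.arccos(-Rc[2,1])).round(2),'q',s['joint_positions'].round(2),'F',s['force'].round(1),'w',round(s['width'],3))
E
python3 - <<'E'
from h import *
im=cv2.imread('pics/top0.png')
hsv=cv2.cvtColor(im,cv2.COLOR_BGR2HSV); h,s,v=[hsv[...,i].astype(int) for i in range(3)]
mat=(h>95)&(h<115)&(s>90)
for nm,(x0,y0,x1,y1) in dict(lime=(350,235,405,260),silver=(350,200,400,228),black=(410,198,470,224),red=(475,232,528,258),pen=(405,232,470,258)).items():
    b=im[y0-3:y1+3,x0-3:x1+3].astype(float)
    # distance from the mat colour
    mc=np.median(im[y0:y1,x0:x1].reshape(-1,3),0); D=np.linalg.norm(im.astype(float)-mc,axis=2)
    m=np.zeros(D.shape,np.uint8); m[y0:y1,x0:x1]=D[y0:y1,x0:x1]>38
    k,l,sx,c=cv2.connectedComponentsWithStats(m); i=1+np.argmax(sx[1:,4]); ys,xs=np.nonzero(l==i)
    w=p2w('top',np.c_[xs,ys],.011)[:,:2]*1000; mu=w.mean(0); u,S,vt=np.linalg.svd(w-mu,full_matrices=False); e=vt[0]
    if e[1]<0:e=-e
    p=(w-mu)@e; q=(w-mu)@np.array([-e[1],e[0]]); c=mu+e*(p.max()+p.min())/2
    print(nm,len(xs),'mean',mu.round(1),'centre',c.round(1),'len',(p.max()-p.min()).round(1),'wid',(q.max()-q.min()).round(1),'yaw',np.degrees(np.arctan2(e[1],e[0])).round(1))
w=p2w('top',[[410,268],[410,283],[499,274]],.003);print('comb',w.round(3).tolist())
plan(.433,-.071,.10,-109)
E
```

```text
lime 242 mean [435.4 -65.2] centre [433.4 -71.4] len 103.6 wid 18.2 yaw 71.7
silver 129 mean [516.  -65.3] centre [516.7 -69.3] len 79.3 wid 12.9 yaw 100.1
black 212 mean [ 520.5 -227.8] centre [ 522.4 -234.7] len 102.0 wid 16.9 yaw 105.3
red 206 mean [ 433.6 -378.8] centre [ 433. -384.] len 95.2 wid 16.5 yaw 83.8
pen 198 mean [ 435.  -223.4] centre [ 434.8 -222.8] len 136.6 wid 12.8 yaw 106.9
comb [[0.382, -0.155, 0.003], [0.345, -0.153, 0.003], [0.363, -0.373, 0.003]]
t 0.1 d [ 0.4225  0.1563 -0.5061] a [8.0000e-04 1.4666e+00 9.0000e-04] rows 13.6
```

```bash
python3 -m inch '[{"dx":0.422,"dy":0.136,"dz":-0.506,"ay":1.466,"gripper":0.045},{"dx":0.422,"dy":0.136,"dz":-0.506,"ay":1.466,"gripper":0.045},{"dx":0.422,"dy":0.136,"dz":-0.506,"ay":1.466,"gripper":0.045},{"dx":0.422,"dy":0.136,"dz":-0.506,"ay":1.466,"gripper":0.045},{"dx":0.422,"dy":0.136,"dz":-0.506,"ay":1.466,"gripper":0.045},{"dx":0.422,"dy":0.136,"dz":-0.506,"ay":1.466,"gripper":0.045},{"dx":0.422,"dy":0.136,"dz":-0.506,"ay":1.466,"gripper":0.045},{"dx":0.422,"dy":0.136,"dz":-0.506,"ay":1.466,"gripper":0.045},{"dx":0.422,"dy":0.136,"dz":-0.506,"ay":1.466,"gripper":0.045},{"dx":0.422,"dy":0.136,"dz":-0.506,"ay":1.466,"gripper":0.045}]'; python3 -c "
from h import *
st(); plan(.433,-.071,.07,-108.5)"
```

```text
t 0.1 p [0.2637 0.5663 0.2557] yaw -25.0 tilt 0.06 q [-1.18  0.42 -0.01  1.61  0.    1.11 -0.05] F [-0.5  0.6 -0.4] w 0.996
t 0.1 d [ 0.4225  0.1863 -0.5061] a [8.0000e-04 1.4579e+00 9.0000e-04] rows 13.7schema error: expected keys ax, ay, az, dx, dy, dz, gripper
```

```bash
python3 -m inch '[{"dx":0.422,"dy":0.136,"dz":-0.506,"ax":0,"ay":1.458,"az":0,"gripper":0.045},{"dx":0.422,"dy":0.136,"dz":-0.506,"ax":0,"ay":1.458,"az":0,"gripper":0.045},{"dx":0.422,"dy":0.136,"dz":-0.506,"ax":0,"ay":1.458,"az":0,"gripper":0.045},{"dx":0.422,"dy":0.136,"dz":-0.506,"ax":0,"ay":1.458,"az":0,"gripper":0.045},{"dx":0.422,"dy":0.136,"dz":-0.506,"ax":0,"ay":1.458,"az":0,"gripper":0.045},{"dx":0.422,"dy":0.136,"dz":-0.506,"ax":0,"ay":1.458,"az":0,"gripper":0.045},{"dx":0.422,"dy":0.136,"dz":-0.506,"ax":0,"ay":1.458,"az":0,"gripper":0.045},{"dx":0.422,"dy":0.136,"dz":-0.506,"ax":0,"ay":1.458,"az":0,"gripper":0.045}]'; python3 -c "
from h import *
st(); plan(.433,-.071,.07,-108.5)"
```

```text
time_s: 0.9
position: [0.3642, 0.186, 0.1752]
tool_rot: [-0.482, 0.517, -0.517, 0.482]
force: [1.3, 0.8, -0.5]
width: 0.524
t 0.9 p [0.3642 0.186  0.1752] yaw -94.1 tilt 0.02 q [-0.88  0.14  0.36  2.21 -0.07  0.8  -0.55] F [ 1.3  0.8 -0.5] w 0.524
t 0.9 d [0.2515 0.1051 0.0868] a [-1.000e-04  2.519e-01 -3.000e-04] rows 5.7
```

```bash
python3 -m inch '[{"dx":0.251,"dy":0.095,"dz":0.087,"ax":0,"ay":0.252,"az":0,"gripper":0.045},{"dx":0.251,"dy":0.095,"dz":0.087,"ax":0,"ay":0.252,"az":0,"gripper":0.045},{"dx":0.251,"dy":0.095,"dz":0.087,"ax":0,"ay":0.252,"az":0,"gripper":0.045},{"dx":0.251,"dy":0.095,"dz":0.087,"ax":0,"ay":0.252,"az":0,"gripper":0.045},{"dx":0.251,"dy":0.095,"dz":0.087,"ax":0,"ay":0.252,"az":0,"gripper":0.045},{"dx":0.251,"dy":0.095,"dz":0.087,"ax":0,"ay":0.252,"az":0,"gripper":0.045},{"dx":0.251,"dy":0.095,"dz":0.087,"ax":0,"ay":0.252,"az":0,"gripper":0.045},{"dx":0.251,"dy":0.095,"dz":0.087,"ax":0,"ay":0.252,"az":0,"gripper":0.045},{"dx":0.251,"dy":0.095,"dz":0.087,"ax":0,"ay":0.252,"az":0,"gripper":0.045}]'; python3 -c "
from h import *
st(); plan(.433,-.071,.032,-108.5)
a=shot('top','t1');b=shot('side','s1')
cv2.imwrite('pics/t1c.png',cv2.resize(np.hstack([a[190:300,330:460],b[190:300,250:450]]),None,fx=2.4,fy=2.4))"
```

```text
time_s: 1.8
position: [0.4347, -0.0673, 0.0806]
tool_rot: [-0.415, 0.573, -0.572, 0.415]
force: [0.6, 0.9, -0.2]
width: 0.528
t 1.8 p [ 0.4347 -0.0673  0.0806] yaw -108.1 tilt 0.02 q [-0.31  0.4   0.45  2.2  -0.31  0.59  0.06] F [ 0.6  0.9 -0.2] w 0.528
t 1.8 d [ 0.004   0.0486 -0.0005] a [ 0.0001  0.007  -0.0003] rows 1.0
```

View pics/t1c.png

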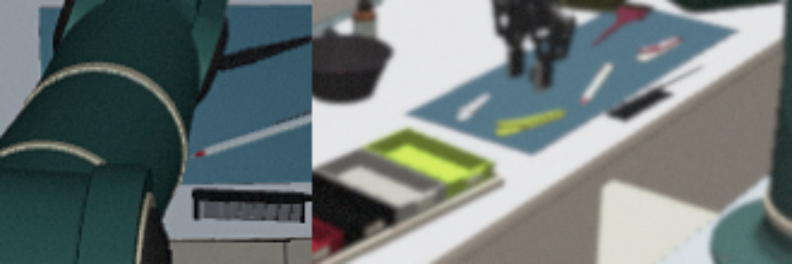

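```bash
python3 -m inch '[{"dx":0.001,"dy":0.03,"dz":0,"ax":0,"ay":0,"az":0,"gripper":0.045},{"dx":0.001,"dy":0.04,"dz":0,"ax":0,"ay":0,"az":0,"gripper":0.045},{"dx":0.001,"dy":0.048,"dz":0,"ax":0,"ay":0,"az":0,"gripper":0.045},{"dx":0.001,"dy":0.048,"dz":0,"ax":0,"ay":0,"az":0,"gripper":0.045},{"dx":0.001,"dy":0.048,"dz":0,"ax":0,"ay":0,"az":0,"gripper":0.045}]'; python3 -c "
from h import *
st(); plan(.433,-.071,.030,-108.5)
b=shot('side','s2')
cv2.imwrite('pics/s2c.png',cv2.resize(b[170:270,280:440],None,fx=4,fy=4))"
```

```text
time_s: 2.4
position: [0.4347, -0.0691, 0.0329]
tool_rot: [0.415, -0.573, 0.573, -0.415]
force: [-0.5, 0.0, -0.5]
width: 0.526
t 2.4 p [ 0.4347 -0.0691  0.0329] yaw -108.2 tilt 0.01 q [-0.24  0.5   0.38  2.21 -0.4   0.49  0.14] F [-0.5  0.  -0.5] w 0.526
t 2.4 d [ 0.0023  0.0029 -0.001 ] a [-0.0003  0.006   0.    ] rows 0.1
```

View pics/s2c.png

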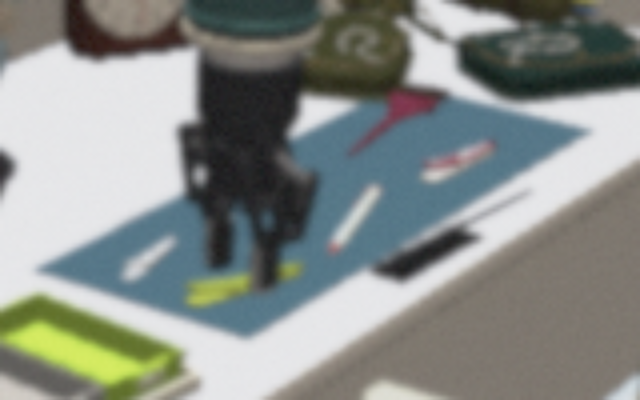

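```bash
python3 -m inch '[{"dx":0.002,"dy":0.002,"dz":-0.001,"ax":0,"ay":0,"az":0,"gripper":0.02},{"dx":0.002,"dy":0.002,"dz":-0.001,"ax":0,"ay":0,"az":0,"gripper":0.018},{"dx":0.002,"dy":0.002,"dz":-0.001,"ax":0,"ay":0,"az":0,"gripper":0},{"dx":0.002,"dy":0.002,"dz":-0.001,"ax":0,"ay":0,"az":0,"gripper":0},{"dx":0.002,"dy":0.002,"dz":-0.001,"ax":0,"ay":0,"az":0,"gripper":0},{"dx":0.002,"dy":0.002,"dz":-0.001,"ax":0,"ay":0,"az":0,"gripper":0}]'; python3 -c "
from h import *
st(); plan(.433,-.071,.10,-108.5)"
```

```text
time_s: 3.05
position: [0.433, -0.0709, 0.0308]
tool_rot: [0.415, -0.573, 0.573, -0.415]
force: [-2.1, -0.7, 9.4]
width: 0.127
t 3.05 p [ 0.433  -0.0709  0.0308] yaw -108.2 tilt 0.02 q [-0.23  0.51  0.38  2.22 -0.4   0.48  0.15] F [-2.1 -0.7  9.4] w 0.127
t 3.05 d [ 0.0001 -0.0692  0.0001] a [-0.0003  0.0056 -0.0001] rows 1.4
```

```bash
python3 -m inch '[{"dx":0,"dy":-0.001,"dz":0,"ax":0,"ay":0,"az":0,"gripper":0},{"dx":0,"dy":-0.02,"dz":0,"ax":0,"ay":0,"az":0,"gripper":0},{"dx":0,"dy":-0.06,"dz":0,"ax":0,"ay":0,"az":0,"gripper":0},{"dx":0,"dy":-0.07,"dz":0,"ax":0,"ay":0,"az":0,"gripper":0},{"dx":0,"dy":-0.07,"dz":0,"ax":0,"ay":0,"az":0,"gripper":0}]'; python3 -c "
from h import *
st(); plan(.443,.1156,.10,-5.5)
b=shot('side','s3')
cv2.imwrite('pics/s3c.png',cv2.resize(b[150:270,280:440],None,fx=4,fy=4))"
```

```text
time_s: 3.55
position: [0.4338, -0.0705, 0.1018]
tool_rot: [0.414, -0.572, 0.573, -0.416]
force: [-0.3, 0.4, -0.5]
width: 0.127
t 3.55 p [ 0.4338 -0.0705  0.1018] yaw -108.1 tilt 0.17 q [-0.33  0.36  0.49  2.2  -0.28  0.64  0.05] F [-0.3  0.4 -0.5] w 0.127
t 3.55 d [-0.1797  0.0019 -0.0492] a [-3.1000e-03 -1.7914e+00  1.5000e-03] rows 11.9
```

View pics/s3c.png

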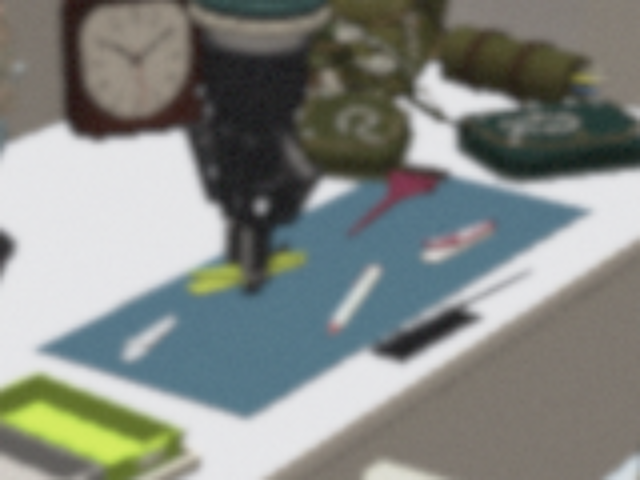

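```bash
python3 -c "
from h import *
plan(.443,.1156,.09,174.5)"; python3 -m inch '[{"dx":-0.18,"dy":0.01,"dz":-0.049,"ax":0,"ay":1.35,"az":0,"gripper":0},{"dx":-0.18,"dy":0.01,"dz":-0.049,"ax":0,"ay":1.35,"az":0,"gripper":0},{"dx":-0.18,"dy":0.01,"dz":-0.049,"ax":0,"ay":1.35,"az":0,"gripper":0},{"dx":-0.18,"dy":0.01,"dz":-0.049,"ax":0,"ay":1.35,"az":0,"gripper":0},{"dx":-0.18,"dy":0.01,"dz":-0.049,"ax":0,"ay":1.35,"az":0,"gripper":0},{"dx":-0.18,"dy":0.01,"dz":-0.049,"ax":0,"ay":1.35,"az":0,"gripper":0},{"dx":-0.18,"dy":0.01,"dz":-0.049,"ax":0,"ay":1.35,"az":0,"gripper":0},{"dx":-0.18,"dy":0.01,"dz":-0.049,"ax":0,"ay":1.35,"az":0,"gripper":0},{"dx":-0.18,"dy":0.01,"dz":-0.049,"ax":0,"ay":1.35,"az":0,"gripper":0},{"dx":-0.18,"dy":0.01,"dz":-0.049,"ax":0,"ay":1.35,"az":0,"gripper":0}]'; python3 -c "
from h import *
st(); plan(.443,.1156,.060,174.5)"
```

```text
t 3.6 d [-0.1798  0.0108 -0.0486] a [-6.0000e-04  1.3504e+00 -1.5000e-03] rows 9.0
time_s: 4.6
position: [0.4419, 0.1153, 0.0892]
tool_rot: [-0.036, -0.706, 0.707, 0.037]
force: [0.7, -0.1, -0.2]
width: 0.129
t 4.6 p [0.4419 0.1153 0.0892] yaw 174.1 tilt 0.13 q [-0.97  0.49  0.78  2.17 -0.55  0.69 -1.48] F [ 0.7 -0.1 -0.2] w 0.129
t 4.6 d [-0.0011  0.0292 -0.0005] a [-0.0019 -0.0061  0.0011] rows 0.6
```

```bash
python3 -m inch '[{"dx":-0.001,"dy":0.015,"dz":0,"ax":0,"ay":-0.006,"az":0,"gripper":0},{"dx":-0.001,"dy":0.029,"dz":0,"ax":0,"ay":-0.006,"az":0,"gripper":0},{"dx":-0.001,"dy":0.029,"dz":0,"ax":0,"ay":-0.006,"az":0,"gripper":0}]'; python3 -c "
from h import *
st(); plan(.443,.1156,.037,174.5)
b=shot('side','s4');a=shot('top','t4')
cv2.imwrite('pics/s4c.png',cv2.resize(np.hstack([b[190:320,190:350],a[180:310,170:350]]),None,fx=2.3,fy=2.3))"
```

```text
time_s: 4.9
position: [0.4422, 0.1148, 0.0593]
tool_rot: [-0.031, -0.705, 0.707, 0.033]
force: [0.0, 0.2, -0.3]
width: 0.124
t 4.9 p [0.4422 0.1148 0.0593] yaw 174.8 tilt 0.23 q [-0.91  0.55  0.71  2.18 -0.61  0.63 -1.42] F [ 0.   0.2 -0.3] w 0.124
t 4.9 d [-0.0008  0.0223 -0.001 ] a [-0.0027  0.0056  0.0029] rows 0.4
```

View pics/s4c.png

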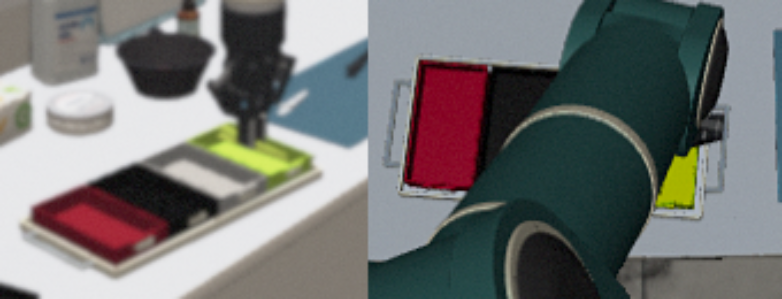

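```bash
python3 -c "
from h import *
im=cv2.imread('pics/side0.png'); a=np.radians(-5.5); u=np.array([np.cos(a),np.sin(a)]); v=np.array([-u[1],u[0]])
im=cv2.resize(im[220:320,180:350],None,fx=4.5,fy=4.5)
for c in ((.465,.342),(.4575,.2665),(.450,.191),(.443,.1156)):
  P=[np.r_[np.array(c)+sx*u*.0665+sy*v*.0365,.03] for sx,sy in ((1,1),(1,-1),(-1,-1),(-1,1))]
  cv2.polylines(im,[((w2p('side',P)-[180,220])*4.5).astype(np.int32)],True,(255,255,0),1)
cv2.imwrite('pics/ov.png',im)"
```

```text
(no output)
```

View pics/ov.png

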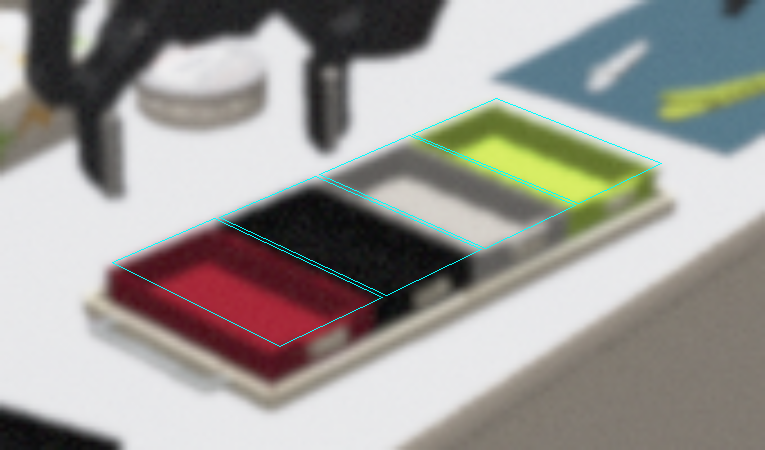

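```bash
python3 -m inch '[{"dx":0,"dy":0.012,"dz":-0.001,"ax":0,"ay":0,"az":0,"gripper":0},{"dx":0,"dy":0.02,"dz":-0.001,"ax":0,"ay":0,"az":0,"gripper":0},{"dx":0,"dy":0.022,"dz":-0.001,"ax":0,"ay":0,"az":0,"gripper":0},{"dx":0,"dy":0.022,"dz":-0.001,"ax":0,"ay":0,"az":0,"gripper":0}]'; python3 -c "
from h import *
st()"
```

```text
time_s: 5.4
position: [0.4434, 0.1163, 0.0391]
tool_rot: [-0.032, -0.706, 0.707, 0.032]
force: [0.2, 0.9, 0.5]
width: 0.123
t 5.4 p [0.4434 0.1163 0.0391] yaw 174.8 tilt 0.04 q [-0.87  0.58  0.66  2.18 -0.66  0.59 -1.38] F [0.2 0.9 0.5] w 0.123
```

```bash
python3 -m inch '[{"dx":0,"dy":0.002,"dz":0,"ax":0,"ay":0,"az":0,"gripper":0},{"dx":0,"dy":0.003,"dz":0,"ax":0,"ay":0,"az":0,"gripper":0},{"dx":0,"dy":0.003,"dz":0,"ax":0,"ay":0,"az":0,"gripper":0}]'; python3 -c "
from h import *
st()"
```

```text
time_s: 5.7
position: [0.4436, 0.1165, 0.0365]
tool_rot: [0.032, 0.706, -0.706, -0.032]
force: [0.1, 0.8, 0.8]
width: 0.125
t 5.7 p [0.4436 0.1165 0.0365] yaw 174.8 tilt 0.01 q [-0.87  0.59  0.66  2.18 -0.67  0.58 -1.38] F [0.1 0.8 0.8] w 0.125
```

```bash
python3 -m inch '[{"dx":0,"dy":0.001,"dz":0,"ax":0,"ay":0,"az":0,"gripper":0.018},{"dx":0,"dy":0.001,"dz":0,"ax":0,"ay":0,"az":0,"gripper":0.024},{"dx":0,"dy":0.001,"dz":0,"ax":0,"ay":0,"az":0,"gripper":0.024},{"dx":0,"dy":0,"dz":0,"ax":0,"ay":0,"az":0,"gripper":0.024},{"dx":0,"dy":-0.03,"dz":0,"ax":0,"ay":0,"az":0,"gripper":0.024},{"dx":0,"dy":-0.06,"dz":0,"ax":0,"ay":0,"az":0,"gripper":0.024},{"dx":0,"dy":-0.064,"dz":0,"ax":0,"ay":0,"az":0,"gripper":0.045}]'; python3 -c "
from h import *
st(); plan(.5167,-.0693,.10,-80);plan(.5167,-.0693,.10,100)
b=shot('side','s5')
cv2.imwrite('pics/s5c.png',cv2.resize(b[190:320,190:370],None,fx=4,fy=4))"
```

```text
time_s: 6.4
position: [0.4446, 0.1167, 0.1029]
tool_rot: [0.033, 0.707, -0.706, -0.031]
force: [0.8, 0.3, -0.0]
width: 0.439
t 6.4 p [0.4446 0.1167 0.1029] yaw 174.8 tilt 0.18 q [-0.99  0.47  0.8   2.16 -0.53  0.71 -1.49] F [ 0.8  0.3 -0. ] w 0.439
t 6.4 d [-0.0886  0.0028  0.1788] a [-1.2000e-03 -1.8357e+00 -3.5000e-03] rows 12.2
t 6.4 d [-0.0886  0.0028  0.1788] a [ 3.3000e-03  1.3058e+00 -1.1000e-03] rows 8.7
```

View pics/s5c.png

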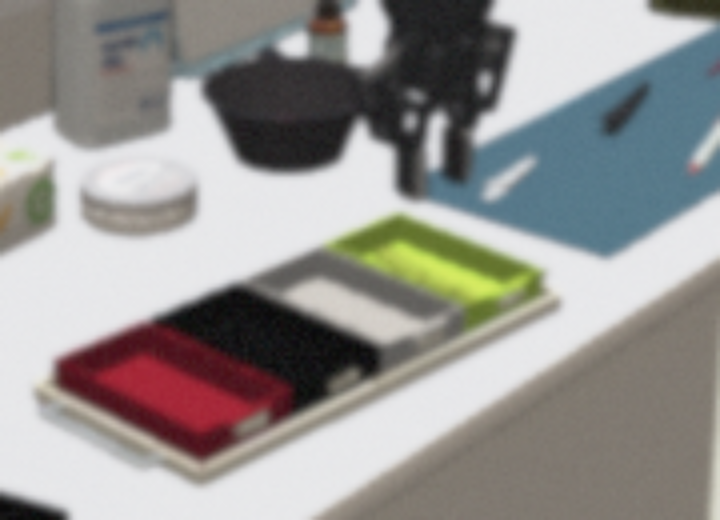

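```bash
python3 -m inch '[{"dx":-0.0886,"dy":0.015,"dz":0.179,"ax":0,"ay":-1.836,"az":0,"gripper":0.045},{"dx":-0.0886,"dy":0.015,"dz":0.179,"ax":0,"ay":-1.836,"az":0,"gripper":0.045},{"dx":-0.0886,"dy":0.015,"dz":0.179,"ax":0,"ay":-1.836,"az":0,"gripper":0.045},{"dx":-0.0886,"dy":0.015,"dz":0.179,"ax":0,"ay":-1.836,"az":0,"gripper":0.045},{"dx":-0.0886,"dy":0.015,"dz":0.179,"ax":0,"ay":-1.836,"az":0,"gripper":0.045},{"dx":-0.0886,"dy":0.015,"dz":0.179,"ax":0,"ay":-1.836,"az":0,"gripper":0.045},{"dx":-0.0886,"dy":0.015,"dz":0.179,"ax":0,"ay":-1.836,"az":0,"gripper":0.045},{"dx":-0.0886,"dy":0.015,"dz":0.179,"ax":0,"ay":-1.836,"az":0,"gripper":0.045},{"dx":-0.0886,"dy":0.015,"dz":0.179,"ax":0,"ay":-1.836,"az":0,"gripper":0.045},{"dx":-0.0886,"dy":0.015,"dz":0.179,"ax":0,"ay":-1.836,"az":0,"gripper":0.045}]'; python3 -m inch '[{"dx":0,"dy":0,"dz":0,"ax":0,"ay":-0.35,"az":0,"gripper":0.045},{"dx":0,"dy":0,"dz":0,"ax":0,"ay":-0.35,"az":0,"gripper":0.045},{"dx":0,"dy":0,"dz":0,"ax":0,"ay":-0.35,"az":0,"gripper":0.045}]'; python3 -c "
from h import *
st(); plan(.5167,-.0693,.032,-80)
"
```

```text
time_s: 7.45
position: [0.5152, -0.0696, 0.0846]
tool_rot: [-0.444, 0.551, -0.55, 0.444]
force: [-0.7, 0.1, -0.4]
width: 0.529
time_s: 7.75
position: [0.5152, -0.0697, 0.0846]
tool_rot: [0.533, -0.465, 0.465, -0.533]
force: [0.6, -0.8, -0.9]
width: 0.529
t 7.75 p [ 0.5152 -0.0697  0.0846] yaw -82.2 tilt 0.06 q [-0.16  0.49  0.29  2.01 -0.22  0.68  0.4 ] F [ 0.6 -0.8 -0.9] w 0.529
t 7.75 d [-0.0002  0.0526  0.0015] a [ 0.0008 -0.0387 -0.0007] rows 1.1
```

```bash
python3 -m inch '[{"dx":0,"dy":0.03,"dz":0.0015,"ax":0,"ay":-0.039,"az":0,"gripper":0.045},{"dx":0,"dy":0.048,"dz":0.0015,"ax":0,"ay":-0.039,"az":0,"gripper":0.045},{"dx":0,"dy":0.053,"dz":0.0015,"ax":0,"ay":-0.039,"az":0,"gripper":0.045},{"dx":0,"dy":0.053,"dz":0.0015,"ax":0,"ay":-0.039,"az":0,"gripper":0.03},{"dx":0,"dy":0.053,"dz":0.0015,"ax":0,"ay":-0.039,"az":0,"gripper":0.02}]'; python3 -c "
from h import *
st(); plan(.5167,-.0693,.031,-80)
b=shot('side','s6')
cv2.imwrite('pics/s6c.png',cv2.resize(b[170:270,280:440],None,fx=4,fy=4))"
```

```text
time_s: 8.25
position: [0.5174, -0.0696, 0.0329]
tool_rot: [-0.54, 0.456, -0.456, 0.54]
force: [0.2, -0.8, 0.3]
width: 0.236
t 8.25 p [ 0.5174 -0.0696  0.0329] yaw -80.3 tilt 0.02 q [-0.13  0.58  0.25  2.02 -0.25  0.57  0.46] F [ 0.2 -0.8  0.3] w 0.236
t 8.25 d [-0.0004  0.0019 -0.0006] a [-0.0004 -0.0058  0.0001] rows 0.0
```

View pics/s6c.png

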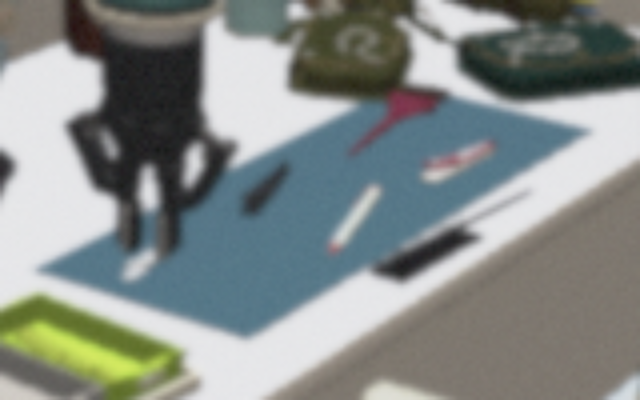

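Fingers straddle the silver clip. Close, check, lift.

```bash
python3 -m inch '[{"dx":0,"dy":0.001,"dz":0,"ax":0,"ay":0,"az":0,"gripper":0.01},{"dx":0,"dy":0.001,"dz":0,"ax":0,"ay":0,"az":0,"gripper":0},{"dx":0,"dy":0.001,"dz":0,"ax":0,"ay":0,"az":0,"gripper":0},{"dx":0,"dy":0.001,"dz":0,"ax":0,"ay":0,"az":0,"gripper":0},{"dx":0,"dy":0.001,"dz":0,"ax":0,"ay":0,"az":0,"gripper":0}]'; python3 -c "
from h import *
st()"
python3 -m inch '[{"dx":0,"dy":-0.01,"dz":0,"ax":0,"ay":0,"az":0,"gripper":0},{"dx":0,"dy":-0.04,"dz":0,"ax":0,"ay":0,"az":0,"gripper":0},{"dx":0,"dy":-0.06,"dz":0,"ax":0,"ay":0,"az":0,"gripper":0},{"dx":0,"dy":-0.06,"dz":0,"ax":0,"ay":0,"az":0,"gripper":0}]'; python3 -c "
from h import *
st(); plan(.4505,.191,.09,174.5)
b=shot('side','s7')
cv2.imwrite('pics/s7c.png',cv2.resize(b[150:270,280:440],None,fx=4,fy=4))"
```

```text
time_s: 8.8
position: [0.5177, -0.0695, 0.0323]
tool_rot: [-0.54, 0.456, -0.456, 0.541]
force: [-2.3, 0.5, 7.8]
width: 0.062
t 8.8 p [ 0.5177 -0.0695  0.0323] yaw -80.3 tilt 0.08 q [-0.13  0.58  0.25  2.02 -0.25  0.57  0.46] F [-2.3  0.5  7.8] w 0.062
time_s: 9.2
position: [0.5186, -0.0697, 0.0946]
tool_rot: [-0.539, 0.455, -0.457, 0.541]
force: [-0.3, -0.6, -0.4]
width: 0.064
t 9.2 p [ 0.5186 -0.0697  0.0946] yaw -80.3 tilt 0.26 q [-0.16  0.47  0.29  2.   -0.21  0.69  0.43] F [-0.3 -0.6 -0.4] w 0.064
t 9.2 d [-0.2684  0.0043 -0.0233] a [-0.004   1.8357 -0.0035] rows 12.2
```

View pics/s7c.png

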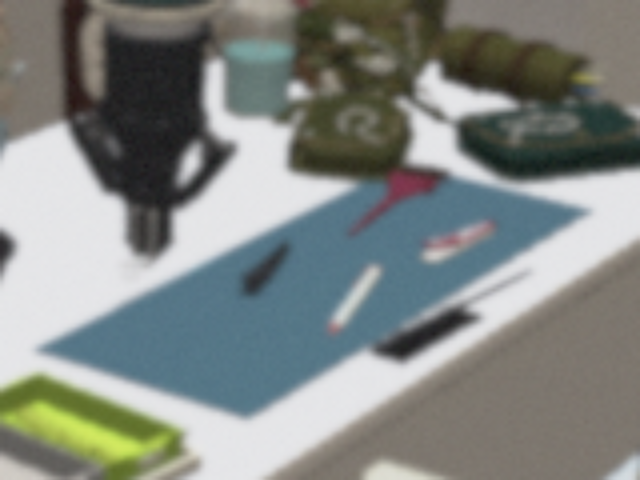

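```bash
python3 -m inch '[{"dx":-0.2684,"dy":0.004,"dz":-0.023,"ax":0,"ay":1.836,"az":0,"gripper":0},{"dx":-0.2684,"dy":0.004,"dz":-0.023,"ax":0,"ay":1.836,"az":0,"gripper":0},{"dx":-0.2684,"dy":0.004,"dz":-0.023,"ax":0,"ay":1.836,"az":0,"gripper":0},{"dx":-0.2684,"dy":0.004,"dz":-0.023,"ax":0,"ay":1.836,"az":0,"gripper":0},{"dx":-0.2684,"dy":0.004,"dz":-0.023,"ax":0,"ay":1.836,"az":0,"gripper":0},{"dx":-0.2684,"dy":0.004,"dz":-0.023,"ax":0,"ay":1.836,"az":0,"gripper":0},{"dx":-0.2684,"dy":0.004,"dz":-0.023,"ax":0,"ay":1.836,"az":0,"gripper":0},{"dx":-0.2684,"dy":0.004,"dz":-0.023,"ax":0,"ay":1.836,"az":0,"gripper":0},{"dx":-0.2684,"dy":0.004,"dz":-0.023,"ax":0,"ay":1.836,"az":0,"gripper":0},{"dx":-0.2684,"dy":0.004,"dz":-0.023,"ax":0,"ay":1.836,"az":0,"gripper":0}]'; python3 -m inch '[{"dx":0,"dy":0,"dz":0,"ax":0,"ay":0.34,"az":0,"gripper":0},{"dx":0,"dy":0,"dz":0,"ax":0,"ay":0.34,"az":0,"gripper":0},{"dx":0,"dy":0,"dz":0,"ax":0,"ay":0.34,"az":0,"gripper":0}]'; python3 -c "
from h import *
st(); plan(.4505,.191,.038,174.5)
"
```

```text
time_s: 10.25
position: [0.449, 0.1911, 0.0871]
tool_rot: [0.104, -0.699, 0.7, -0.103]
force: [0.4, -0.7, 0.4]
width: 0.069
time_s: 10.55
position: [0.4489, 0.1911, 0.0869]
tool_rot: [-0.016, -0.707, 0.707, 0.017]
force: [-0.2, 0.5, -0.0]
width: 0.067
t 10.55 p [0.4489 0.1911 0.0869] yaw 177.3 tilt 0.07 q [-1.04  0.53  0.71  2.1  -0.53  0.7  -1.6 ] F [-0.2  0.5 -0. ] w 0.067
t 10.55 d [-0.0016  0.0489 -0.0001] a [-0.0011  0.0497  0.0006] rows 1.0
```

```bash
python3 -m inch '[{"dx":-0.001,"dy":0.02,"dz":0,"ax":0,"ay":0.05,"az":0,"gripper":0},{"dx":-0.001,"dy":0.04,"dz":0,"ax":0,"ay":0.05,"az":0,"gripper":0},{"dx":-0.001,"dy":0.047,"dz":0,"ax":0,"ay":0.05,"az":0,"gripper":0},{"dx":-0.001,"dy":0.049,"dz":0,"ax":0,"ay":0.05,"az":0,"gripper":0},{"dx":-0.001,"dy":0.049,"dz":0,"ax":0,"ay":0.05,"az":0,"gripper":0}]'; python3 -c "
from h import *
st(); plan(.4505,.191,.037,174.5)
"
```

```text
time_s: 11.05
position: [0.4504, 0.1909, 0.0386]
tool_rot: [-0.032, -0.706, 0.707, 0.032]
force: [0.6, 0.2, -0.5]
width: 0.064
t 11.05 p [0.4504 0.1909 0.0386] yaw 174.8 tilt 0.02 q [-0.98  0.61  0.63  2.1  -0.63  0.62 -1.56] F [ 0.6  0.2 -0.5] w 0.064
t 11.05 d [-0.0001  0.0016 -0.0001] a [-0.0004  0.0052  0.0001] rows 0.0
```

```bash
python3 -m inch '[{"dx":0,"dy":0.001,"dz":0,"ax":0,"ay":0,"az":0,"gripper":0},{"dx":0,"dy":0.001,"dz":0,"ax":0,"ay":0,"az":0,"gripper":0.015},{"dx":0,"dy":0.001,"dz":0,"ax":0,"ay":0,"az":0,"gripper":0.022},{"dx":0,"dy":0.001,"dz":0,"ax":0,"ay":0,"az":0,"gripper":0.022},{"dx":0,"dy":-0.03,"dz":0,"ax":0,"ay":0,"az":0,"gripper":0.022},{"dx":0,"dy":-0.055,"dz":0,"ax":0,"ay":0,"az":0,"gripper":0.022},{"dx":0,"dy":-0.06,"dz":0,"ax":0,"ay":0,"az":0,"gripper":0.045}]'; python3 -c "
from h import *
st(); plan(.522,-.2347,.09,-75)
b=shot('side','s8')
cv2.imwrite('pics/s8c.png',cv2.resize(b[190:320,190:370],None,fx=4,fy=4))"
```

```text
time_s: 11.75
position: [0.4512, 0.1914, 0.1005]
tool_rot: [0.033, 0.707, -0.706, -0.031]
force: [0.0, 0.3, 0.7]
width: 0.412
t 11.75 p [0.4512 0.1914 0.1005] yaw 174.8 tilt 0.16 q [-1.07  0.51  0.74  2.09 -0.52  0.73 -1.65] F [0.  0.3 0.7] w 0.412
t 11.75 d [-0.1091  0.01    0.418 ] a [-9.0000e-04 -1.9234e+00 -3.2000e-03] rows 12.8
```

View pics/s8c.png

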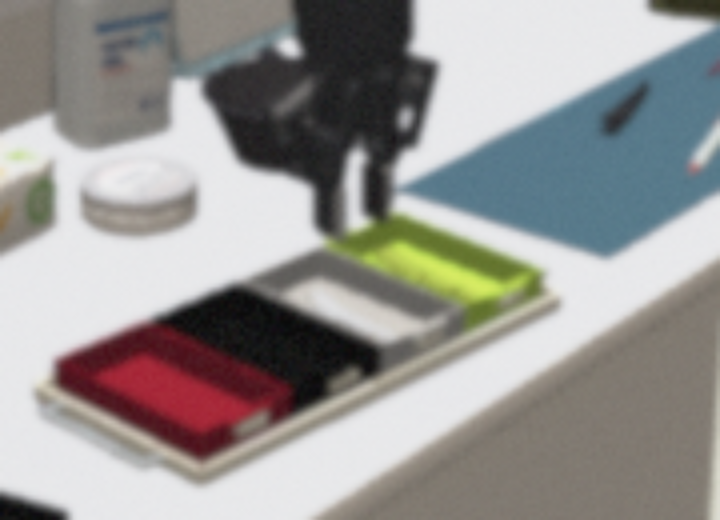

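```bash
python3 -m inch '[{"dx":-0.109,"dy":0.01,"dz":0.418,"ax":0,"ay":-1.923,"az":0,"gripper":0.045},{"dx":-0.109,"dy":0.01,"dz":0.418,"ax":0,"ay":-1.923,"az":0,"gripper":0.045},{"dx":-0.109,"dy":0.01,"dz":0.418,"ax":0,"ay":-1.923,"az":0,"gripper":0.045},{"dx":-0.109,"dy":0.01,"dz":0.418,"ax":0,"ay":-1.923,"az":0,"gripper":0.045},{"dx":-0.109,"dy":0.01,"dz":0.418,"ax":0,"ay":-1.923,"az":0,"gripper":0.045},{"dx":-0.109,"dy":0.01,"dz":0.418,"ax":0,"ay":-1.923,"az":0,"gripper":0.045},{"dx":-0.109,"dy":0.01,"dz":0.418,"ax":0,"ay":-1.923,"az":0,"gripper":0.045},{"dx":-0.109,"dy":0.01,"dz":0.418,"ax":0,"ay":-1.923,"az":0,"gripper":0.045},{"dx":-0.109,"dy":0.01,"dz":0.418,"ax":0,"ay":-1.923,"az":0,"gripper":0.045},{"dx":-0.109,"dy":0.01,"dz":0.418,"ax":0,"ay":-1.923,"az":0,"gripper":0.045}]'; python3 -c "
from h import *
st(); plan(.522,-.2347,.08,-75)
"
```

```text
time_s: 12.8
position: [0.5201, -0.2414, 0.0877]
tool_rot: [0.438, -0.555, 0.557, -0.436]
force: [-1.2, 1.1, -0.0]
width: 0.528
t 12.8 p [ 0.5201 -0.2414  0.0877] yaw -103.7 tilt 0.14 q [ 0.09  0.57  0.37  1.88 -0.29  0.75  0.38] F [-1.2  1.1 -0. ] w 0.528
t 12.8 d [-0.007   0.0077  0.0003] a [ 3.000e-04 -5.004e-01  2.400e-03] rows 3.3
```

```bash
python3 -m inch '[{"dx":0,"dy":0.007,"dz":0,"ax":0,"ay":-0.5,"az":0,"gripper":0.045},{"dx":0,"dy":0.007,"dz":0,"ax":0,"ay":-0.5,"az":0,"gripper":0.045},{"dx":0,"dy":0.007,"dz":0,"ax":0,"ay":-0.5,"az":0,"gripper":0.045},{"dx":0,"dy":0.007,"dz":0,"ax":0,"ay":-0.5,"az":0,"gripper":0.045},{"dx":0,"dy":0.007,"dz":0,"ax":0,"ay":-0.5,"az":0,"gripper":0.045}]'; python3 -c "
from h import *
st(); plan(.522,-.2347,.032,-75)
"
```

```text
time_s: 13.3
position: [0.5206, -0.2349, 0.0806]
tool_rot: [-0.561, 0.431, -0.43, 0.561]
force: [-0.1, -0.4, 0.3]
width: 0.528
t 13.3 p [ 0.5206 -0.2349  0.0806] yaw -75.0 tilt 0.07 q [ 0.18  0.56  0.24  1.88 -0.19  0.72  0.79] F [-0.1 -0.4  0.3] w 0.528
t 13.3 d [0.0002 0.0486 0.0014] a [ 0.0005  0.0004 -0.001 ] rows 1.0
```

```bash
python3 -m inch '[{"dx":0,"dy":0.025,"dz":0.001,"ax":0,"ay":0,"az":0,"gripper":0.045},{"dx":0,"dy":0.042,"dz":0.001,"ax":0,"ay":0,"az":0,"gripper":0.045},{"dx":0,"dy":0.048,"dz":0.001,"ax":0,"ay":0,"az":0,"gripper":0.045},{"dx":0,"dy":0.048,"dz":0.001,"ax":0,"ay":0,"az":0,"gripper":0.035},{"dx":0,"dy":0.048,"dz":0.001,"ax":0,"ay":0,"az":0,"gripper":0.025}]'; python3 -c "
from h import *
st(); plan(.522,-.2347,.032,-75)
b=shot('side','s9')
cv2.imwrite('pics/s9c.png',cv2.resize(b[150:270,280:440],None,fx=4,fy=4))"
```

```text
time_s: 13.8
position: [0.5222, -0.2349, 0.0339]
tool_rot: [0.561, -0.431, 0.431, -0.561]
force: [-0.1, -0.2, 0.3]
width: 0.293
t 13.8 p [ 0.5222 -0.2349  0.0339] yaw -75.0 tilt 0.03 q [ 0.2   0.64  0.22  1.89 -0.22  0.64  0.81] F [-0.1 -0.2  0.3] w 0.293
t 13.8 d [-0.0003  0.0019 -0.0002] a [-0.0002 -0.0008  0.0005] rows 0.0
```

View pics/s9c.png

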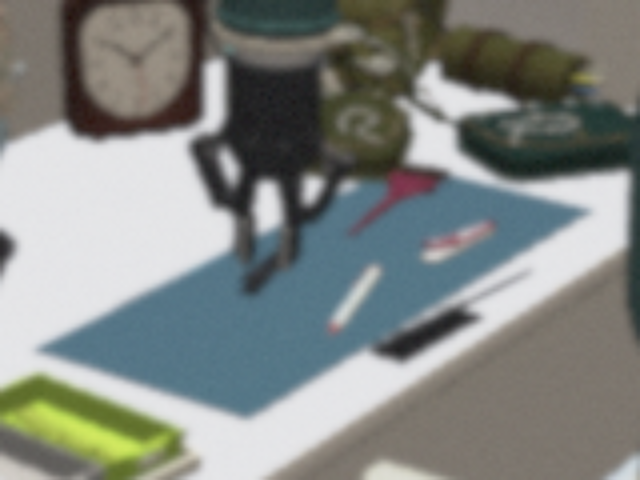

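```bash
python3 -m inch '[{"dx":0,"dy":0.001,"dz":0,"ax":0,"ay":0,"az":0,"gripper":0.01},{"dx":0,"dy":0.001,"dz":0,"ax":0,"ay":0,"az":0,"gripper":0},{"dx":0,"dy":0.001,"dz":0,"ax":0,"ay":0,"az":0,"gripper":0},{"dx":0,"dy":0.001,"dz":0,"ax":0,"ay":0,"az":0,"gripper":0},{"dx":0,"dy":0.001,"dz":0,"ax":0,"ay":0,"az":0,"gripper":0}]'; python3 -c "
from h import *
st()"
python3 -m inch '[{"dx":0,"dy":-0.01,"dz":0,"ax":0,"ay":0,"az":0,"gripper":0},{"dx":0,"dy":-0.04,"dz":0,"ax":0,"ay":0,"az":0,"gripper":0},{"dx":0,"dy":-0.06,"dz":0,"ax":0,"ay":0,"az":0,"gripper":0},{"dx":0,"dy":-0.06,"dz":0,"ax":0,"ay":0,"az":0,"gripper":0}]'; python3 -c "
from h import *
st(); plan(.458,.2665,.09,174.5)
b=shot('side','s10')
cv2.imwrite('pics/s10c.png',cv2.resize(b[150:270,280:440],None,fx=4,fy=4))"
```

```text
time_s: 14.35
position: [0.5226, -0.235, 0.0337]
tool_rot: [-0.561, 0.43, -0.431, 0.561]
force: [-2.4, 1.5, 12.1]
width: 0.118
t 14.35 p [ 0.5226 -0.235   0.0337] yaw -75.0 tilt 0.09 q [ 0.2   0.64  0.22  1.89 -0.22  0.64  0.81] F [-2.4  1.5 12.1] w 0.118
time_s: 14.75
position: [0.5234, -0.2355, 0.0959]
tool_rot: [-0.56, 0.429, -0.432, 0.561]
force: [-0.3, -0.3, -0.0]
width: 0.115
t 14.75 p [ 0.5234 -0.2355  0.0959] yaw -75.0 tilt 0.27 q [ 0.17  0.54  0.25  1.87 -0.19  0.75  0.79] F [-0.3 -0.3 -0. ] w 0.115
t 14.75 d [-0.5018  0.0047  0.0665] a [-5.3000e-03  1.9283e+00 -1.8000e-03] rows 12.9
```

View pics/s10c.png

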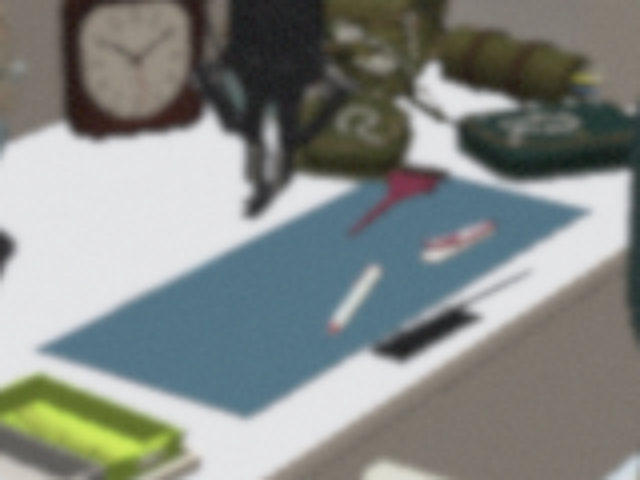

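```bash
python3 -m inch '[{"dx":-0.502,"dy":0.003,"dz":0.066,"ax":0,"ay":1.928,"az":0,"gripper":0},{"dx":-0.502,"dy":0.003,"dz":0.066,"ax":0,"ay":1.928,"az":0,"gripper":0},{"dx":-0.502,"dy":0.003,"dz":0.066,"ax":0,"ay":1.928,"az":0,"gripper":0},{"dx":-0.502,"dy":0.003,"dz":0.066,"ax":0,"ay":1.928,"az":0,"gripper":0},{"dx":-0.502,"dy":0.003,"dz":0.066,"ax":0,"ay":1.928,"az":0,"gripper":0},{"dx":-0.502,"dy":0.003,"dz":0.066,"ax":0,"ay":1.928,"az":0,"gripper":0},{"dx":-0.502,"dy":0.003,"dz":0.066,"ax":0,"ay":1.928,"az":0,"gripper":0},{"dx":-0.502,"dy":0.003,"dz":0.066,"ax":0,"ay":1.928,"az":0,"gripper":0},{"dx":-0.502,"dy":0.003,"dz":0.066,"ax":0,"ay":1.928,"az":0,"gripper":0},{"dx":-0.502,"dy":0.003,"dz":0.066,"ax":0,"ay":1.928,"az":0,"gripper":0}]';  python3 -c "
from h import *
st(); plan(.458,.2665,.09,174.5)
"
```

```text
time_s: 15.8
position: [0.4598, 0.2354, 0.0893]
tool_rot: [0.144, -0.692, 0.693, -0.143]
force: [0.2, 0.2, 0.0]
width: 0.121
t 15.8 p [0.4598 0.2354 0.0893] yaw -156.6 tilt 0.04 q [-0.98  0.52  0.56  2.02 -0.42  0.71 -1.32] F [0.2 0.2 0. ] w 0.121
t 15.8 d [-0.0107 -0.0007 -0.0293] a [-6.00e-04  5.05e-01  5.00e-04] rows 3.4
```

```bash
python3 -m inch '[{"dx":-0.0107,"dy":0,"dz":-0.029,"ax":0,"ay":0.505,"az":0,"gripper":0},{"dx":-0.0107,"dy":0,"dz":-0.029,"ax":0,"ay":0.505,"az":0,"gripper":0},{"dx":-0.0107,"dy":0,"dz":-0.029,"ax":0,"ay":0.505,"az":0,"gripper":0},{"dx":-0.0107,"dy":0,"dz":-0.029,"ax":0,"ay":0.505,"az":0,"gripper":0},{"dx":-0.0107,"dy":0,"dz":-0.029,"ax":0,"ay":0.505,"az":0,"gripper":0}]';  python3 -c "
from h import *
st(); plan(.458,.2665,.039,174.5)
"
```

```text
time_s: 16.3
position: [0.4583, 0.2645, 0.089]
tool_rot: [-0.032, -0.706, 0.707, 0.032]
force: [0.1, 0.4, 0.2]
width: 0.119
t 16.3 p [0.4583 0.2645 0.089 ] yaw 174.8 tilt 0.09 q [-1.12  0.58  0.68  1.99 -0.52  0.75 -1.78] F [0.1 0.4 0.2] w 0.119
t 16.3 d [ 0.0004  0.05   -0.002 ] a [-0.0014  0.0056  0.0006] rows 1.0
```

```bash
python3 -m inch '[{"dx":0,"dy":0.02,"dz":-0.001,"ax":0,"ay":0.005,"az":0,"gripper":0},{"dx":0,"dy":0.04,"dz":-0.001,"ax":0,"ay":0.005,"az":0,"gripper":0},{"dx":0,"dy":0.048,"dz":-0.001,"ax":0,"ay":0.005,"az":0,"gripper":0},{"dx":0,"dy":0.05,"dz":-0.001,"ax":0,"ay":0.005,"az":0,"gripper":0},{"dx":0,"dy":0.05,"dz":-0.001,"ax":0,"ay":0.005,"az":0,"gripper":0}]'; python3 -c "
from h import *
st(); plan(.458,.2665,.0385,174.5)
"
```

```text
time_s: 16.8
position: [0.4589, 0.2654, 0.0398]
tool_rot: [-0.033, -0.706, 0.706, 0.033]
force: [0.3, -1.3, 1.1]
width: 0.123
t 16.8 p [0.4589 0.2654 0.0398] yaw 174.6 tilt 0.02 q [-1.06  0.66  0.61  2.   -0.6   0.67 -1.73] F [ 0.3 -1.3  1.1] w 0.123
t 16.8 d [ 0.001   0.0013 -0.001 ] a [-0.0004  0.0015  0.0002] rows 0.0
```

```bash
python3 -m inch '[{"dx":0,"dy":0.001,"dz":0,"ax":0,"ay":0,"az":0,"gripper":0},{"dx":0,"dy":0.001,"dz":0,"ax":0,"ay":0,"az":0,"gripper":0.018},{"dx":0,"dy":0.001,"dz":0,"ax":0,"ay":0,"az":0,"gripper":0.024},{"dx":0,"dy":0.001,"dz":0,"ax":0,"ay":0,"az":0,"gripper":0.024},{"dx":0,"dy":-0.03,"dz":0,"ax":0,"ay":0,"az":0,"gripper":0.024},{"dx":0,"dy":-0.055,"dz":0,"ax":0,"ay":0,"az":0,"gripper":0.024},{"dx":0,"dy":-0.06,"dz":0,"ax":0,"ay":0,"az":0,"gripper":0.045}]'; python3 -c "
from h import *
st(); plan(.433,-.384,.09,-95)
b=shot('side','s11')
cv2.imwrite('pics/s11c.png',cv2.resize(b[190:320,190:370],None,fx=4,fy=4))"
```

```text
time_s: 17.5
position: [0.4597, 0.2661, 0.1019]
tool_rot: [0.034, 0.707, -0.706, -0.033]
force: [-0.6, -0.5, -0.5]
width: 0.438
t 17.5 p [0.4597 0.2661 0.1019] yaw 174.6 tilt 0.16 q [-1.13  0.56  0.7   1.99 -0.51  0.77 -1.8 ] F [-0.6 -0.5 -0.5] w 0.438
t 17.5 d [-0.035   0.0107  0.6497] a [-1.0000e-04 -1.5785e+00 -3.1000e-03] rows 13.0
```

View pics/s11c.png

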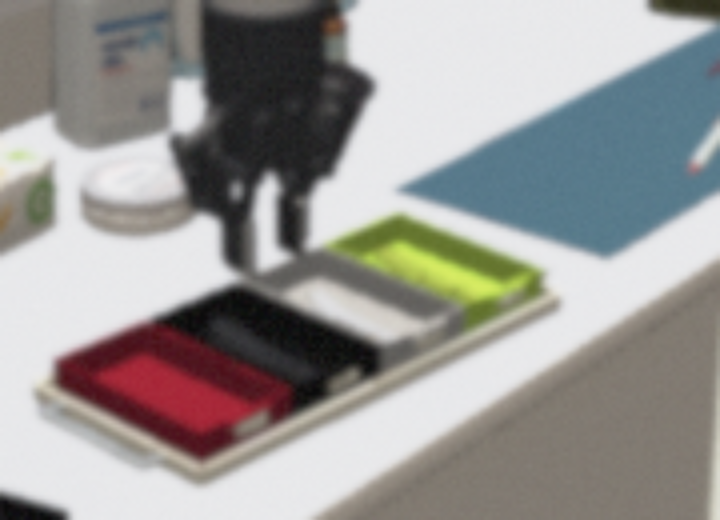

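```bash
python3 -m inch '[{"dx":-0.035,"dy":0.01,"dz":0.65,"ax":0,"ay":-1.578,"az":0,"gripper":0.045},{"dx":-0.035,"dy":0.01,"dz":0.65,"ax":0,"ay":-1.578,"az":0,"gripper":0.045},{"dx":-0.035,"dy":0.01,"dz":0.65,"ax":0,"ay":-1.578,"az":0,"gripper":0.045},{"dx":-0.035,"dy":0.01,"dz":0.65,"ax":0,"ay":-1.578,"az":0,"gripper":0.045},{"dx":-0.035,"dy":0.01,"dz":0.65,"ax":0,"ay":-1.578,"az":0,"gripper":0.045},{"dx":-0.035,"dy":0.01,"dz":0.65,"ax":0,"ay":-1.578,"az":0,"gripper":0.045},{"dx":-0.035,"dy":0.01,"dz":0.65,"ax":0,"ay":-1.578,"az":0,"gripper":0.045},{"dx":-0.035,"dy":0.01,"dz":0.65,"ax":0,"ay":-1.578,"az":0,"gripper":0.045},{"dx":-0.035,"dy":0.01,"dz":0.65,"ax":0,"ay":-1.578,"az":0,"gripper":0.045},{"dx":-0.035,"dy":0.01,"dz":0.65,"ax":0,"ay":-1.578,"az":0,"gripper":0.045}]'; python3 -c "
from h import *
st(); plan(.433,-.384,.08,-95)
"
```

```text
time_s: 18.55
position: [0.4407, -0.1928, 0.0919]
tool_rot: [-0.423, 0.567, -0.566, 0.423]
force: [1.0, 0.5, -0.2]
width: 0.527
t 18.55 p [ 0.4407 -0.1928  0.0919] yaw -106.5 tilt 0.05 q [ 0.01  0.43  0.41  2.1  -0.28  0.66  0.31] F [ 1.   0.5 -0.2] w 0.527
t 18.55 d [0.1855 0.0119 0.047 ] a [ 9.000e-04 -2.007e-01 -1.000e-04] rows 3.8
```

```bash
python3 -m inch '[{"dx":0.185,"dy":0.01,"dz":0.047,"ax":0,"ay":-0.2,"az":0,"gripper":0.045},{"dx":0.185,"dy":0.01,"dz":0.047,"ax":0,"ay":-0.2,"az":0,"gripper":0.045},{"dx":0.185,"dy":0.01,"dz":0.047,"ax":0,"ay":-0.2,"az":0,"gripper":0.045},{"dx":0.185,"dy":0.01,"dz":0.047,"ax":0,"ay":-0.2,"az":0,"gripper":0.045},{"dx":0.185,"dy":0.01,"dz":0.047,"ax":0,"ay":-0.2,"az":0,"gripper":0.045},{"dx":0.185,"dy":0.01,"dz":0.047,"ax":0,"ay":-0.2,"az":0,"gripper":0.045},{"dx":0.185,"dy":0.01,"dz":0.047,"ax":0,"ay":-0.2,"az":0,"gripper":0.045}]'; python3 -c "
from h import *
st(); plan(.4335,-.384,.033,-95)
"
```

```text
time_s: 19.25
position: [0.4328, -0.3808, 0.082]
tool_rot: [-0.476, 0.523, -0.522, 0.476]
force: [-0.5, -0.1, -0.4]
width: 0.526
t 19.25 p [ 0.4328 -0.3808  0.082 ] yaw -95.3 tilt 0.08 q [ 0.39  0.58  0.35  1.87 -0.29  0.74  0.82] F [-0.5 -0.1 -0.4] w 0.526
t 19.25 d [0.0032 0.049  0.001 ] a [ 0.001  -0.0055 -0.0009] rows 1.0
```

```bash
python3 -m inch '[{"dx":0.001,"dy":0.025,"dz":0.001,"ax":0,"ay":0,"az":0,"gripper":0.045},{"dx":0.001,"dy":0.04,"dz":0.001,"ax":0,"ay":0,"az":0,"gripper":0.045},{"dx":0.001,"dy":0.048,"dz":0.001,"ax":0,"ay":0,"az":0,"gripper":0.045},{"dx":0.001,"dy":0.048,"dz":0.001,"ax":0,"ay":0,"az":0,"gripper":0.035},{"dx":0.001,"dy":0.048,"dz":0.001,"ax":0,"ay":0,"az":0,"gripper":0.025}]'; python3 -c "
from h import *
st(); plan(.4335,-.384,.032,-95)
b=shot('side','s12')
cv2.imwrite('pics/s12c.png',cv2.resize(b[150:270,300:460],None,fx=4,fy=4))"
```

```text
time_s: 19.75
position: [0.4338, -0.3831, 0.0351]
tool_rot: [0.476, -0.523, 0.523, -0.476]
force: [0.3, 0.4, -0.3]
width: 0.295
t 19.75 p [ 0.4338 -0.3831  0.0351] yaw -95.4 tilt 0.03 q [ 0.42  0.66  0.32  1.88 -0.32  0.66  0.84] F [ 0.3  0.4 -0.3] w 0.295
t 19.75 d [ 0.0009  0.0031 -0.0002] a [ 0.0002 -0.0062  0.0005] rows 0.1
```

View pics/s12c.png

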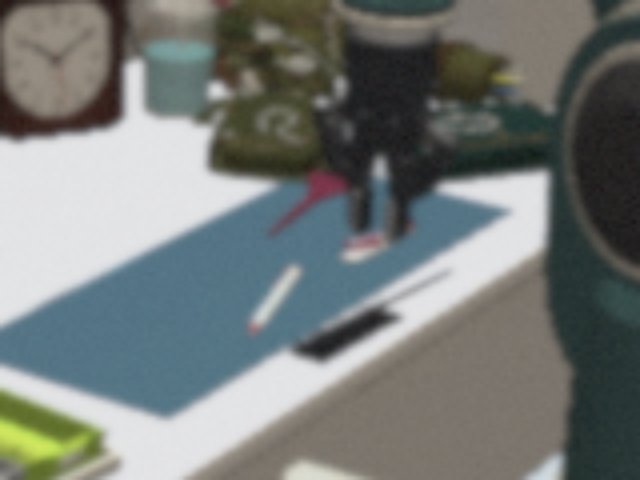

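```bash
python3 -m inch '[{"dx":0,"dy":0.002,"dz":0,"ax":0,"ay":0,"az":0,"gripper":0.02},{"dx":0,"dy":0.002,"dz":0,"ax":0,"ay":0,"az":0,"gripper":0},{"dx":0,"dy":0.002,"dz":0,"ax":0,"ay":0,"az":0,"gripper":0},{"dx":0,"dy":0.002,"dz":0,"ax":0,"ay":0,"az":0,"gripper":0},{"dx":0,"dy":0.002,"dz":0,"ax":0,"ay":0,"az":0,"gripper":0}]'; python3 -c "
from h import *
st()"
python3 -m inch '[{"dx":0,"dy":-0.01,"dz":0,"ax":0,"ay":0,"az":0,"gripper":0},{"dx":0,"dy":-0.04,"dz":0,"ax":0,"ay":0,"az":0,"gripper":0},{"dx":0,"dy":-0.06,"dz":0,"ax":0,"ay":0,"az":0,"gripper":0},{"dx":0,"dy":-0.06,"dz":0,"ax":0,"ay":0,"az":0,"gripper":0}]'; python3 -c "
from h import *
st(); plan(.465,.342,.09,174.5)
b=shot('side','s13')
cv2.imwrite('pics/s13c.png',cv2.resize(b[150:270,300:460],None,fx=4,fy=4))"
```

```text
time_s: 20.3
position: [0.434, -0.3834, 0.0333]
tool_rot: [0.476, -0.523, 0.523, -0.476]
force: [-1.9, 2.4, 7.1]
width: 0.125
t 20.3 p [ 0.434  -0.3834  0.0333] yaw -95.4 tilt 0.06 q [ 0.42  0.66  0.32  1.88 -0.32  0.65  0.84] F [-1.9  2.4  7.1] w 0.125
time_s: 20.7
position: [0.4346, -0.3841, 0.0959]
tool_rot: [0.476, -0.521, 0.524, -0.476]
force: [-0.1, 0.5, -0.0]
width: 0.124
t 20.7 p [ 0.4346 -0.3841  0.0959] yaw -95.4 tilt 0.24 q [ 0.39  0.56  0.36  1.86 -0.28  0.76  0.81] F [-0.1  0.5 -0. ] w 0.124
t 20.7 d [-0.7258  0.0039 -0.0379] a [-4.6000e-03  1.5728e+00 -7.0000e-04] rows 14.5
```

View pics/s13c.png

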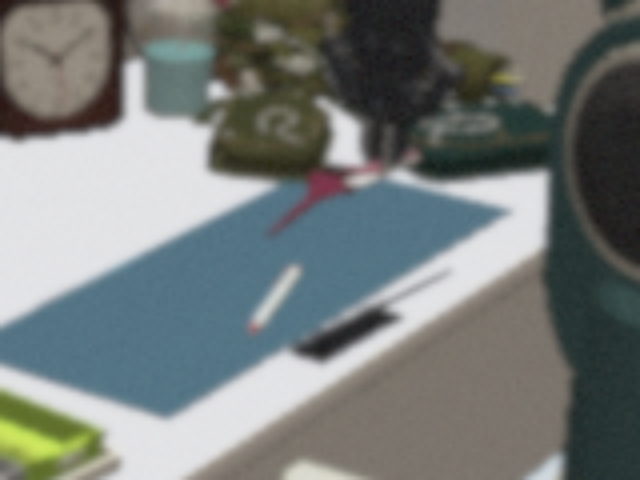

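Red clip held. Carry across.

```bash
python3 -m inch '[{"dx":-0.726,"dy":0,"dz":-0.038,"ax":0,"ay":1.572,"az":0,"gripper":0},{"dx":-0.726,"dy":0,"dz":-0.038,"ax":0,"ay":1.572,"az":0,"gripper":0},{"dx":-0.726,"dy":0,"dz":-0.038,"ax":0,"ay":1.572,"az":0,"gripper":0},{"dx":-0.726,"dy":0,"dz":-0.038,"ax":0,"ay":1.572,"az":0,"gripper":0},{"dx":-0.726,"dy":0,"dz":-0.038,"ax":0,"ay":1.572,"az":0,"gripper":0},{"dx":-0.726,"dy":0,"dz":-0.038,"ax":0,"ay":1.572,"az":0,"gripper":0},{"dx":-0.726,"dy":0,"dz":-0.038,"ax":0,"ay":1.572,"az":0,"gripper":0},{"dx":-0.726,"dy":0,"dz":-0.038,"ax":0,"ay":1.572,"az":0,"gripper":0},{"dx":-0.726,"dy":0,"dz":-0.038,"ax":0,"ay":1.572,"az":0,"gripper":0},{"dx":-0.726,"dy":0,"dz":-0.038,"ax":0,"ay":1.572,"az":0,"gripper":0}]';  python3 -c "
from h import *
st(); plan(.465,.342,.09,174.5)
"
```

```text
time_s: 21.75
position: [0.4535, 0.0834, 0.0923]
tool_rot: [0.027, -0.706, 0.707, -0.026]
force: [0.1, 0.2, -0.3]
width: 0.131
t 21.75 p [0.4535 0.0834 0.0923] yaw -175.7 tilt 0.06 q [-0.84  0.47  0.71  2.16 -0.49  0.68 -1.29] F [ 0.1  0.2 -0.3] w 0.131
t 21.75 d [-0.031   0.0021 -0.257 ] a [-0.0007  0.1717  0.0009] rows 5.2
```

```bash
python3 -m inch '[{"dx":-0.031,"dy":0,"dz":-0.257,"ax":0,"ay":0.172,"az":0,"gripper":0},{"dx":-0.031,"dy":0,"dz":-0.257,"ax":0,"ay":0.172,"az":0,"gripper":0},{"dx":-0.031,"dy":0,"dz":-0.257,"ax":0,"ay":0.172,"az":0,"gripper":0},{"dx":-0.031,"dy":0,"dz":-0.257,"ax":0,"ay":0.172,"az":0,"gripper":0},{"dx":-0.031,"dy":0,"dz":-0.257,"ax":0,"ay":0.172,"az":0,"gripper":0},{"dx":-0.031,"dy":0,"dz":-0.257,"ax":0,"ay":0.172,"az":0,"gripper":0},{"dx":-0.031,"dy":0,"dz":-0.257,"ax":0,"ay":0.172,"az":0,"gripper":0},{"dx":-0.031,"dy":0,"dz":-0.257,"ax":0,"ay":0.172,"az":0,"gripper":0},{"dx":-0.031,"dy":0,"dz":-0.257,"ax":0,"ay":0.172,"az":0,"gripper":0}]';  python3 -c "
from h import *
st(); plan(.465,.342,.039,174.5)
"
```

```text
time_s: 22.65
position: [0.4642, 0.3387, 0.0923]
tool_rot: [-0.032, -0.706, 0.707, 0.033]
force: [-0.6, 0.0, -0.0]
width: 0.131
t 22.65 p [0.4642 0.3387 0.0923] yaw 174.7 tilt 0.07 q [-1.21  0.65  0.71  1.88 -0.56  0.82 -1.88] F [-0.6  0.  -0. ] w 0.131
t 22.65 d [-0.0005  0.0533 -0.0034] a [-0.0011  0.0034  0.0007] rows 1.1
```

```bash
python3 -m inch '[{"dx":0,"dy":0.02,"dz":-0.002,"ax":0,"ay":0,"az":0,"gripper":0},{"dx":0,"dy":0.04,"dz":-0.002,"ax":0,"ay":0,"az":0,"gripper":0},{"dx":0,"dy":0.048,"dz":-0.002,"ax":0,"ay":0,"az":0,"gripper":0},{"dx":0,"dy":0.053,"dz":-0.002,"ax":0,"ay":0,"az":0,"gripper":0},{"dx":0,"dy":0.053,"dz":-0.002,"ax":0,"ay":0,"az":0,"gripper":0}]'; python3 -c "
from h import *
st(); plan(.465,.342,.038,174.5)
"
```

```text
time_s: 23.15
position: [0.4644, 0.3418, 0.0394]
tool_rot: [-0.032, -0.706, 0.707, 0.032]
force: [0.5, -0.6, 0.6]
width: 0.128
t 23.15 p [0.4644 0.3418 0.0394] yaw 174.8 tilt 0.05 q [-1.17  0.73  0.64  1.89 -0.63  0.74 -1.83] F [ 0.5 -0.6  0.6] w 0.128
t 23.15 d [-0.0006  0.0014 -0.0002] a [-0.0007  0.0047  0.0005] rows 0.0
```

Release, lift, then swing the arm clear of the caddy (towards −y) to look from the top.

```bash
python3 -m inch '[{"dx":0,"dy":0.001,"dz":0,"ax":0,"ay":0,"az":0,"gripper":0},{"dx":0,"dy":0.001,"dz":0,"ax":0,"ay":0,"az":0,"gripper":0.018},{"dx":0,"dy":0.001,"dz":0,"ax":0,"ay":0,"az":0,"gripper":0.024},{"dx":0,"dy":0.001,"dz":0,"ax":0,"ay":0,"az":0,"gripper":0.024},{"dx":0,"dy":-0.03,"dz":0,"ax":0,"ay":0,"az":0,"gripper":0.024},{"dx":0,"dy":-0.06,"dz":0,"ax":0,"ay":0,"az":0,"gripper":0.024},{"dx":0,"dy":-0.08,"dz":0,"ax":0,"ay":0,"az":0,"gripper":0.024}]'; python3 -m inch '[{"dx":0.03,"dy":-0.02,"dz":0.45,"ax":0,"ay":-1.2,"az":0,"gripper":0.024},{"dx":0.03,"dy":-0.02,"dz":0.45,"ax":0,"ay":-1.2,"az":0,"gripper":0.024},{"dx":0.03,"dy":-0.02,"dz":0.45,"ax":0,"ay":-1.2,"az":0,"gripper":0.024},{"dx":0.03,"dy":-0.02,"dz":0.45,"ax":0,"ay":-1.2,"az":0,"gripper":0.024},{"dx":0.03,"dy":-0.02,"dz":0.45,"ax":0,"ay":-1.2,"az":0,"gripper":0.024},{"dx":0.03,"dy":-0.02,"dz":0.45,"ax":0,"ay":-1.2,"az":0,"gripper":0.024},{"dx":0.03,"dy":-0.02,"dz":0.45,"ax":0,"ay":-1.2,"az":0,"gripper":0.024},{"dx":0.03,"dy":-0.02,"dz":0.45,"ax":0,"ay":-1.2,"az":0,"gripper":0.024},{"dx":0.03,"dy":-0.02,"dz":0.45,"ax":0,"ay":-1.2,"az":0,"gripper":0.024},{"dx":0.03,"dy":-0.02,"dz":0.45,"ax":0,"ay":-1.2,"az":0,"gripper":0.024}]'; python3 -c "
from h import *
st()
b=shot('side','s14'); a=shot('top','t14')
cv2.imwrite('pics/s14c.png',cv2.resize(b[200:320,190:350],None,fx=4.5,fy=4.5))
cv2.imwrite('pics/t14c.png',cv2.resize(a[190:285,170:340],None,fx=4.5,fy=4.5,interpolation=cv2.INTER_CUBIC))"
```

```text
time_s: 23.85
position: [0.4647, 0.3425, 0.1213]
tool_rot: [0.032, 0.707, -0.706, -0.032]
force: [-0.5, 0.9, -1.5]
width: 0.28
time_s: 24.85
position: [0.3927, -0.1066, 0.1402]
tool_rot: [0.372, -0.601, 0.602, -0.372]
force: [0.5, 0.0, -0.3]
width: 0.279
t 24.85 p [ 0.3927 -0.1066  0.1402] yaw -116.5 tilt 0.05 q [-0.41  0.24  0.67  2.25 -0.23  0.71 -0.04] F [ 0.5  0.  -0.3] w 0.279
```

View pics/s14c.png

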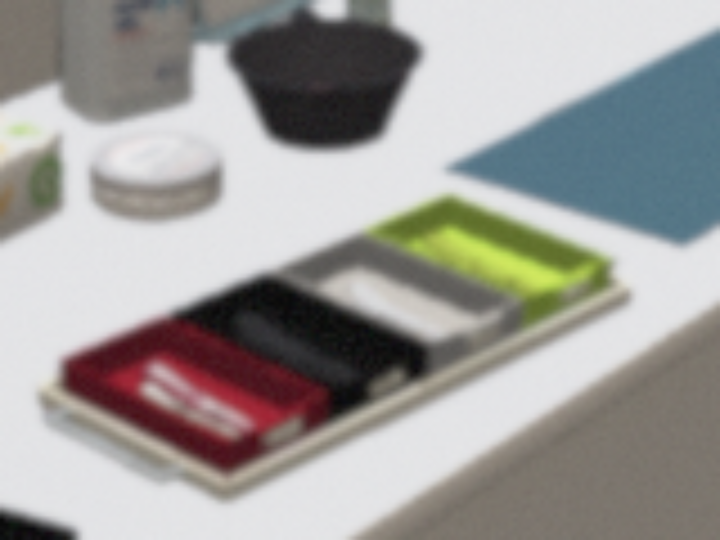

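View pics/t14c.png

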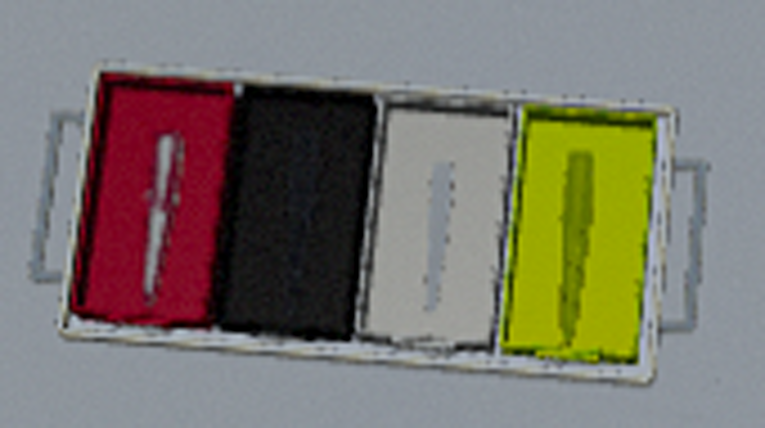

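View pics/t14.png

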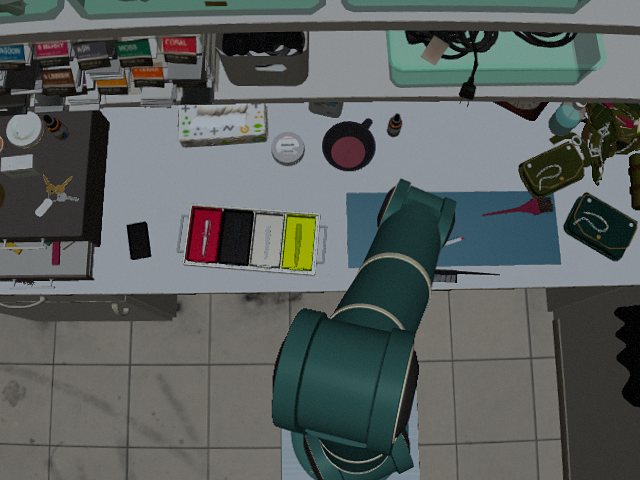

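```bash
python3 -c "
from h import *
im=cv2.imread('pics/t14.png'); im0=cv2.imread('pics/top0.png')
D=cv2.absdiff(im,im0).astype(int).max(2)
D=cv2.GaussianBlur(D.astype(np.float32),(3,3),0)
u=np.array([np.cos(np.radians(-5.5)),np.sin(np.radians(-5.5))]); v=np.array([-u[1],u[0]])
g=cv2.convertScaleAbs(D,alpha=6); cv2.imwrite('pics/diff.png',cv2.resize(g[190:285,170:340],None,fx=4.5,fy=4.5))
for nm,c,th in (('red',(.465,.342),22),('black',(.4575,.2665),9),('silver',(.4505,.191),13),('lime',(.443,.1156),18)):
  P=[np.r_[np.array(c)+sx*u*.062+sy*v*.031,.012] for sx,sy in ((1,1),(1,-1),(-1,-1),(-1,1))]
  m=np.zeros(D.shape,np.uint8); cv2.fillConvexPoly(m,w2p('top',P).round().astype(np.int32),1); m&=(D>th).astype(np.uint8)
  k,l,s,_=cv2.connectedComponentsWithStats(m,connectivity=8); i=1+np.argmax(s[1:,4]); ys,xs=np.nonzero(l==i)
  w=p2w('top',np.c_[xs,ys],.014)[:,:2]-np.array(c); a=w@u*1000; b=w@v*1000; e=np.linalg.svd(w-w.mean(0),full_matrices=False)[2][0]
  print(nm,len(xs),'x',a.min().round(1),a.max().round(1),'mid',((a.min()+a.max())/2).round(1),'y',b.min().round(1),b.max().round(1),'yaw',(np.degrees(np.arctan2(e[1],e[0]))%180).round(1))
"
```

```text
red 239 x -50.7 45.5 mid -2.6 y -9.5 10.8 yaw 173.5
black 29 x 21.4 51.8 mid 36.6 y -4.7 1.8 yaw 175.4
silver 118 x -40.8 39.7 mid -0.5 y -6.3 6.2 yaw 173.7
lime 273 x -54.1 53.4 mid -0.3 y -5.5 12.1 yaw 175.9
```

View pics/diff.png

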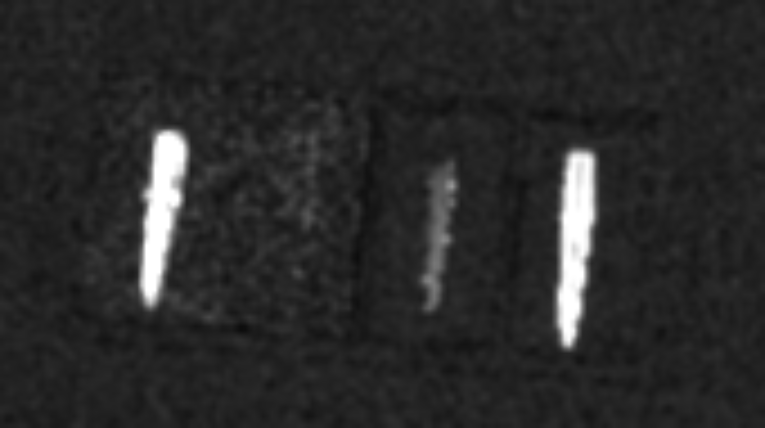

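```bash
python3 -c "
from h import *
a=cv2.imread('pics/side0.png').astype(np.float32); b=cv2.imread('pics/s14.png').astype(np.float32)
u=np.array([np.cos(np.radians(-5.5)),np.sin(np.radians(-5.5))]); v=np.array([-u[1],u[0]])
D=cv2.GaussianBlur(np.abs(b-a).mean(2),(3,3),0); im=np.clip(b*2.2,0,255).astype(np.uint8)
im=cv2.resize(im[255:320,200:310],None,fx=7,fy=7,interpolation=cv2.INTER_CUBIC)
c=np.array([.458,.2665])
for z,col in ((.0065,(255,255,0)),(.0215,(0,255,255))):
  P=[np.r_[c+sx*u*.052+sy*v*.008,z] for sx,sy in ((1,1),(1,-1),(-1,-1),(-1,1))]
  cv2.polylines(im,[((w2p('side',P)-[200,255]+.5)*7).astype(np.int32)],True,col,1)
cv2.imwrite('pics/blk.png',im)"
```

```text
(no output)
```

View pics/blk.png

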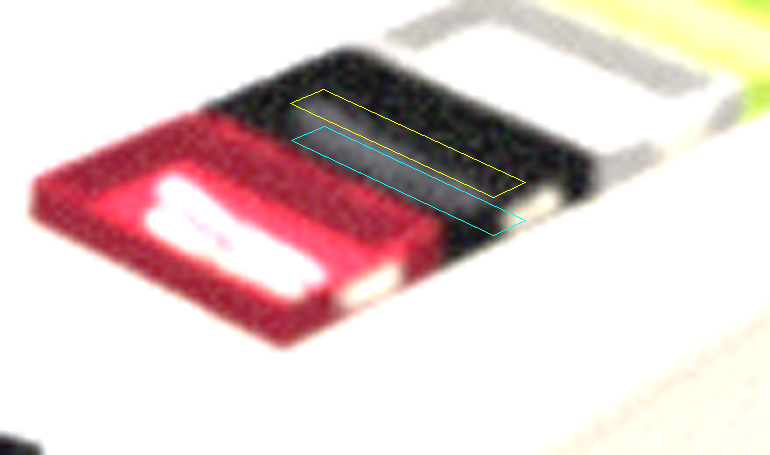

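```bash
python3 -c "
from h import *
a=cv2.imread('pics/side0.png').astype(float); b=cv2.imread('pics/s13.png').astype(float)
for nm,p in (('pen',(.435,-.223,.007)),('comb',(.364,-.26,.003))):
  x,y=w2p('side',[p])[0].astype(int); d=cv2.GaussianBlur(np.abs(a-b).mean(2),(5,5),0)[y-14:y+14,x-22:x+22]; print(nm,x,y,d.max().round(1),d.mean().round(1))
bot.close_job()
"
```

```text
pen 368 223 74.9 7.8
comb 394 226 74.9 7.2
the job is handed in; nothing more can be done
```

```bash
python3 -c "
from h import *
a=cv2.imread('pics/side0.png'); b=cv2.imread('pics/s13.png')
cv2.imwrite('pics/pc.png',cv2.resize(np.vstack([a[195:245,330:440],b[195:245,330:440]]),None,fx=5,fy=5))
d=np.abs(a.astype(float)-b).mean(2); ys,xs=np.nonzero(cv2.GaussianBlur(d,(5,5),0)[195:245,330:440]>25); print(xs.min()+330,xs.max()+330,ys.min()+195,ys.max()+195)"
```

```text
330 439 195 244
```

View pics/pc.png

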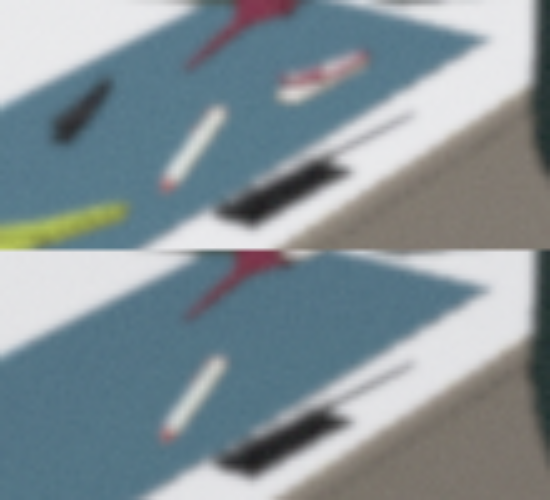

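I put all four clips in the bins of their own colours, released with the jaws the same way up. I handed the job in at about 25 s of the 99 s allowed. The arm was parked clear of everything, over the mat at a tool height of 0.14 m.

**Clip positions:** in the last top view the red, silver and lime clips lie within about 3 mm of their bin centres along x and 4 mm across. Their angles are within about 1.5° of the bin axis.

**Black clip:** my top-view measurement failed because the contrast is too low. It picked up only the clip's far end, which sat where it should. In the side view, the outline of a flat, centred clip drawn over the picture matched what is there.

**Flatness:** I did not measure height or tilt directly. I judged the clips flat from the release heights and the side view.

**Pen and comb:** my automatic image comparison gave large differences, and I handed in before I had looked into why. The difference came from the removed clips in the same window. Pictures from the start and from after the last grasp show the pen and comb in the same place. The arm covered part of that area in the final top view.

**Forces:** the highest reading I saw at the wrist was about 12 N, while closing on the black clip.

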